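# Clear the jammed sticks from the puzzle rack

### The job

The burr-puzzle sticks are jammed in the square sleeves of the wooden rack: take the dowel from the cork mat and, with it, push every stick through its sleeve and out of the far end into the rack's catch tray (do not touch a stick with the fingers while it is in its sleeve). Then move all the sticks into the red tray, none on top of another, and lay the dowel back on the cork mat. Leave the mug and the tape measure where they are.

Things in the scene. Friction and masses are not known exactly. Their poses are not given: they have to be found in the camera images.
- rack: fixed dark wooden block, 280 mm (own x) by 100 mm (own y) by 66 mm high, a plywood catch tray on its -y side. Origin on the table under the block's centre. Sleeves 0, 1, 2, 3 run straight through along own y, at own x = -93, -31, +31, +93 mm; bore 34 x 34 mm, its floor 24 mm and ceiling 58 mm above the table. Open table lies before the entries (own +y side)
- entry0 (a point): centre of the entry mouth of sleeve 0, at the rack's own (x, y) = (-93, +50) mm, 41 mm above the table. A 16 mm wide slot along the sleeve's top shows whether a stick is inside
- entry1 (a point): centre of the entry mouth of sleeve 1, at the rack's own (x, y) = (-31, +50) mm, 41 mm above the table. A 16 mm wide slot along the sleeve's top shows whether a stick is inside
- entry2 (a point): centre of the entry mouth of sleeve 2, at the rack's own (x, y) = (31, +50) mm, 41 mm above the table. A 16 mm wide slot along the sleeve's top shows whether a stick is inside
- entry3 (a point): centre of the entry mouth of sleeve 3, at the rack's own (x, y) = (93, +50) mm, 41 mm above the table. A 16 mm wide slot along the sleeve's top shows whether a stick is inside
- exit0 (a point): centre of the far (exit) mouth of sleeve 0, at the rack's own y = -50 mm. A sprung steel clip in the slot, 42 mm before the exit, standing 10 mm above the block, presses on the stick: a push of under 10 N moves it. Once the stick is gone the clip's foot stops 52 mm above the table
- exit1 (a point): centre of the far (exit) mouth of sleeve 1, at the rack's own y = -50 mm. A sprung steel clip in the slot, 42 mm before the exit, standing 10 mm above the block, presses on the stick: a push of under 10 N moves it. Once the stick is gone the clip's foot stops 52 mm above the table
- exit2 (a point): centre of the far (exit) mouth of sleeve 2, at the rack's own y = -50 mm. A sprung steel clip in the slot, 42 mm before the exit, standing 10 mm above the block, presses on the stick: a push of under 10 N moves it. Once the stick is gone the clip's foot stops 52 mm above the table
- exit3 (a point): centre of the far (exit) mouth of sleeve 3, at the rack's own y = -50 mm. A sprung steel clip in the slot, 42 mm before the exit, standing 10 mm above the block, presses on the stick: a push of under 10 N moves it. Once the stick is gone the clip's foot stops 52 mm above the table
- catch (a point): centre of the catch tray's floor, 16 mm above the table (8 mm below the bore floor). Inside, the tray is 268 mm (rack's x) by 135 mm (rack's y -50 to -185 mm); its 6 mm walls reach 40 mm above the table
- stick0: pale wooden burr-puzzle stick, 70 mm long, 30 x 30 mm section, 50 g, with a 24 mm long, 10 mm deep notch across one long face (own +x side). Origin at its centre, own y along its length. May be absent. It starts jammed inside sleeve 0 of the rack, its ends 7 to 23 mm inside the sleeve's mouths
- stick1: pale wooden burr-puzzle stick, 70 mm long, 30 x 30 mm section, 50 g, with a 24 mm long, 10 mm deep notch across one long face (own +x side). Origin at its centre, own y along its length. May be absent. It starts jammed inside sleeve 1 of the rack, its ends 7 to 23 mm inside the sleeve's mouths
- stick2: pale wooden burr-puzzle stick, 70 mm long, 30 x 30 mm section, 50 g, with a 24 mm long, 10 mm deep notch across one long face (own +x side). Origin at its centre, own y along its length. May be absent. It starts jammed inside sleeve 2 of the rack, its ends 7 to 23 mm inside the sleeve's mouths
- stick3: pale wooden burr-puzzle stick, 70 mm long, 30 x 30 mm section, 50 g, with a 24 mm long, 10 mm deep notch across one long face (own +x side). Origin at its centre, own y along its length. May be absent. It starts jammed inside sleeve 3 of the rack, its ends 7 to 23 mm inside the sleeve's mouths
- dowel: push dowel, 200 mm long, 100 g, loose: a square 24 x 24 x 70 mm wooden handle (own x -100 to -30 mm) and a round rod 18 mm in diameter, 130 mm long (own x -30 to +100 mm, tip at +100). Origin on its axis, midway along the 200 mm; own x points to the tip; it balances at about own x = -43 mm. Lies on the cork mat at the start, axis 12 mm above the mat
- mat: fixed cork mat, 260 mm (own x) by 120 mm (own y), 4 mm thick, origin at the centre of its underside on the table
- tray: fixed red plastic sorting tray, open above, outside 170 mm (own x) by 180 mm (own y) by 30 mm high, walls and floor 5 mm thick, origin at the centre of its underside on the table
- mug: white ceramic mug, 80 mm wide, 92 mm high, standing on a cork coaster; bystander, origin at the centre of its underside
- tape: steel tape measure, 70 x 34 x 64 mm high, standing; bystander, origin at the centre of its underside

How it is judged:
By the outcome, as a careful person would: the job done as asked, in the order asked, and still so for the second after the job is handed in, with the robot touching nothing.
Of stick0, stick1, stick2, stick3 only 3 to 4 are there at a start; the rules pass over those that are not, and their reading is None.
At some moment in a run one of dowel may be knocked a few centimetres aside while the robot is not near it.
Once in a run the grip may slacken for a moment while it holds something.
It also fails if it takes over 210 s, if anything falls off the work surface, if the arm or the gripper's body presses on something with over 40 N, if the wrist force passes 120 N, or if a joint passes its speed limit or range.

### The arm

A 7-joint arm with a two-finger parallel gripper is mounted at the origin on the work surface. World frame = base frame: x ahead of the robot, y to its left, z up, the work surface at z = 0. Lengths are in m, angles in rad, forces in N, time in s.
With the tool pointing down it reaches from about 0.4 to 0.875 m from the base axis. Payload 19.3 kg.
Tool frame: the origin (TCP) lies at the very end of the fingers, on their centre line; the grasp point (between the pads) lies 19 mm behind it; z points along the fingers, y is the line along which they close (so a half turn about z gives the same grasp; the last joint's range is limited). The gripper opens to 85 mm and grips with 20 to 120 N. Pads are 22 mm wide; open, the fingers measure 114 mm over their backs; the gripper's body (76 mm by 85 mm) begins 54 mm behind the grasp point. The pads swing forward as they close: fully open they stand 13 mm farther back than shut.
Start: joints at [-1.195, 0.521, -0.036, 1.599, 0.021, 1.021, -0.113], TCP at [0.27, 0.564, 0.193] pointing down, gripper open.
Joint ranges: [-2.91, 2.91], [-0.3, 2.13], [-1.5, 1.42], [0.17, 2.43], [-1.26, 4.41], [0.16, 1.93], [-2.52, 2.52]. Speed limits (rad/s): [1.89, 1.89, 2.39, 2.39, 3.01, 3.01, 3.01].

### API

Orientations are given as [roll, pitch, yaw] about the fixed x, y, z axes, in that order (R = Rz(yaw) Ry(pitch) Rx(roll)).
In Python, from workcell import monitor, viewer, bot gives the robot as it stands.
- The arm moves only by the tool move_arm, never from a script. Its arguments are lists of equal length, an entry for each row: "gripper": the opening, from 0 (shut) to 1 (fully open); "linear": the shift along the tool's x, y, z in cm, a list of three; "twist": the turn about the tool's z in degrees. A call has 1 to 8 rows; each row shifts and turns the commanded pose from where the row before left it, along the tool's axes as they then stand; what a row does not reach is not made up. A row lasts 1/10 s, in which the tool goes at most 50 mm and 8.59 degrees, less where a joint would pass 70% of its speed; a pose out of reach is approached as far as the arm can. A call with a gripper value outside its range is refused whole. The fingers move at their own pace and stop on an object; "squeeze" is the grip in N (left out, the last holds). Time passes only in rows, so rows that do not move let the fingers close. It gives the time, the measured TCP pose, the force, the opening and the grip force at its end, in the units of the state.
- monitor.observe(): the state, without advancing time (a new reading comes with each control period).
- viewer.grab_frame(name): name is "scene" or "top"; returns a dict with "img" (420x560x3 uint8, red, green, blue), "K" (3x3 intrinsics, pixels), "k1" (the pictures are not rectified: a ray, as slopes to the right and down, at radius r is drawn at 1 + k1 r^2 times it, then the intrinsics apply), "eye" and "rotation" of the camera in the world. Camera axes: x right, y up, looking along -z (the intrinsics and any distortion apply to the point x, -y, -z); pixel columns grow to the right and rows downward; lengths in m; the calibration is good to about 2 mm. A picture is of the moment at which its call begins. There is no depth.
- bot.job_done(): hands the job in; it is judged then, once.
The state is a dict: "clock": time; "qpos": joint angles; "qd": joint speeds; "joint_efforts": joint torques, N m; "position": TCP position; "tool_rot": TCP orientation; "force": force on the tool from outside, world axes, zero at the start; "moment": the same for the moment, N m; "grip_width": finger opening in m; "finger_force": force on a finger pad.
Only numpy, scipy, OpenCV 4.12 (cv2) and the standard library are available. Lean on these libraries where they do the work, as an engineer would, in place of code of your own. Each camera call takes 0.05 s, during which the arm holds its last target. There are 200 camera calls.

## Working session

There is one attempt and no reset: what is moved stays moved. The work goes in short steps, Python scripts to look and compute and a tool call to move; the robot and the scene stay as the last step left them, time stands still between calls to the robot, and variables do not carry over. Pictures are saved under pics/ and viewed, at most 14 in all, crops included, and the job is handed in when it is done.

Besides the shell and the picture viewer there is one more tool, called after "Request:" by a JSON object that holds its "op" and its "data", one argument or row to a line. move_arm: Moves the arm, as the interface text tells. Its arguments: {"type":"object","properties":{"gripper":{"type":"array"},"linear":{"type":"array"},"twist":{"type":"array"},"squeeze":{"type":"number"}},"required":["gripper","linear","twist"]}

```bash
mkdir -p pics; ls; cat > h.py <<'E'
import numpy as np, cv2
from workcell import monitor, viewer, bot
def grab(n,f=None):
    d=viewer.grab_frame(n)
    if f: cv2.imwrite(f,cv2.cvtColor(d["img"],cv2.COLOR_RGB2BGR))
    return d
def px2pt(d,uv,z):
    uv=np.array(uv,float).reshape(-1,1,2)
    K=np.array(d["K"]);dist=np.array([d["k1"],0,0,0,0.])
    s=cv2.undistortPoints(uv,K,dist)[:,0]
    r=np.c_[s[:,0],-s[:,1],-np.ones(len(s))]@np.array(d["rotation"]).T
    e=np.array(d["eye"]);t=(z-e[2])/r[:,2]
    return e+r*t[:,None]
def pt2px(d,P):
    P=np.array(P,float).reshape(-1,3)
    c=(P-np.array(d["eye"]))@np.array(d["rotation"]);c=c*[1,-1,-1]
    return cv2.projectPoints(c.reshape(-1,1,3),np.zeros(3),np.zeros(3),np.array(d["K"]),np.array([d["k1"],0,0,0,0.]))[0][:,0]
E
python3 - <<'E'
from h import *
s=monitor.observe();print({k:np.round(v,3).tolist() for k,v in s.items()})
for n in("scene","top"):
    d=grab(n,f"pics/{n}0.png");print(n,np.round(d["eye"],3),np.round(d["rotation"],3).tolist(),d["K"],d["k1"])
E
```

```text
pics
{'clock': 0.0, 'qpos': [-1.195, 0.522, -0.036, 1.6, 0.021, 1.021, -0.113], 'qd': [-0.001, 0.0, -0.001, -0.0, -0.001, 0.0, -0.001], 'joint_efforts': [-0.0, -92.712, 1.98, -36.994, 0.018, 0.008, -0.0], 'position': [0.269, 0.564, 0.193], 'tool_rot': [-3.14, 0.0, 2.696], 'force': [-1.236, -0.599, -0.347], 'moment': [-0.055, -0.041, 0.033], 'finger_force': 0.0, 'grip_width': 0.086}
scene [ 0.888 -0.511  0.967] [0.617, -0.018, 0.584] [[451.79358823   0.         276.29957623]
 [  0.         451.79358823 213.82406611]
 [  0.           0.           1.        ]] -0.039010875929310025
top [0.392 0.03  1.755] [0.089, 0.004, -1.586] [[540.84582645   0.         277.07746821]
 [  0.         540.84582645 213.75734693]
 [  0.           0.           1.        ]] 0.002734954832736477
```

View pics/top0.png

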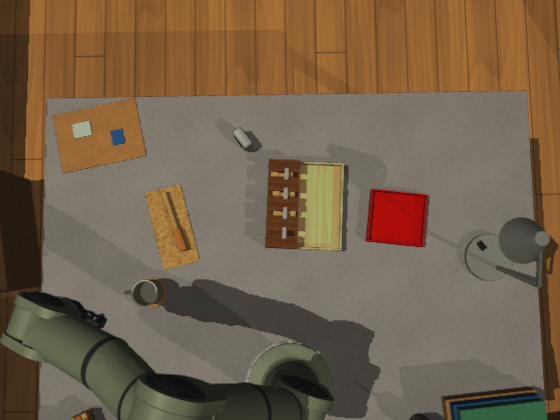

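View pics/scene0.png

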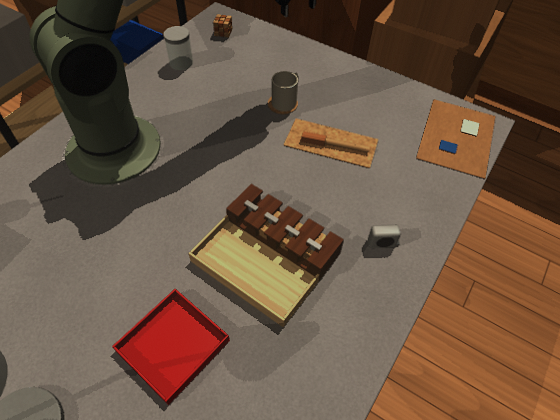

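```bash
sed -i 's/np.array(d\["rotation"\])/Rm(d)/g' h.py; cat >> h.py <<'E'
from scipy.spatial.transform import Rotation
def Rm(d): return Rotation.from_euler('xyz',d["rotation"]).as_matrix()
def crop(d,f,x0,y0,x1,y1,k):
    cv2.imwrite(f,cv2.resize(cv2.cvtColor(d["img"],cv2.COLOR_RGB2BGR)[y0:y1,x0:x1],None,fx=k,fy=k,interpolation=cv2.INTER_CUBIC))
E
python3 - <<'E'
from h import *
t=grab("top");s=grab("scene")
a=cv2.resize(cv2.cvtColor(t["img"],6-2)[145:275,140:440],None,fx=2.6,fy=2.6,interpolation=2)
b=cv2.resize(cv2.cvtColor(s["img"],4)[110:330,180:400],None,fx=2.6,fy=2.6,interpolation=2)
cv2.imwrite("pics/t1.png",a);cv2.imwrite("pics/s1.png",b)
def box(d,m,z,nm):
    c=max(cv2.findContours(m.astype(np.uint8),0,1)[0],key=cv2.contourArea)
    P=px2pt(d,c[:,0].astype(float),z)[:,:2]
    r=cv2.minAreaRect((P*1000).astype(np.float32));print(nm,[np.round(x,1) for x in r])
h=cv2.cvtColor(t["img"],cv2.COLOR_RGB2HSV);H,S,V=[h[...,i].astype(int) for i in range(3)]
yy,xx=np.mgrid[:420,:560]
box(t,((H<5)|(H>175))&(S>180)&(xx>350)&(xx<450)&(yy>170)&(yy<260),.03,"tray")
reg=(xx>130)&(xx<210)&(yy>170)&(yy<275)
box(t,reg&(S>90)&(H>5)&(H<25),.004,"mat")
box(t,(xx>255)&(xx<302)&(yy>150)&(yy<260)&(S>100)&(V<130),.066,"block")
box(t,(xx>302)&(xx<355)&(yy>150)&(yy<260)&(S>70),.04,"catch")
for p in[(150,200),(165,220),(180,236),(170,205),(174,215)]:print(p,h[p[1],p[0]])
print(px2pt(t,[(150,292),(243,138)],.05))
E
```

```text
tray [array([ 528.5, -346.9]), array([182.3, 169.5]), np.float64(83.0)]
mat [array([513.9, 378.1]), array([260.4, 121. ]), np.float64(14.2)]
block [array([575.9,  10.5]), array([112.7, 280.1]), np.float64(86.8)]
catch [array([ 569.1, -112.4]), array([128.3, 281.9]), np.float64(88.9)]
(150, 200) [ 16 161 149]
(165, 220) [ 18 157 166]
(180, 236) [ 14 189 147]
(170, 205) [ 17 152 104]
(174, 215) [ 16 141  87]
[[0.30513592 0.43593443 0.05      ]
 [0.79017043 0.14024812 0.05      ]]
```

View pics/t1.png

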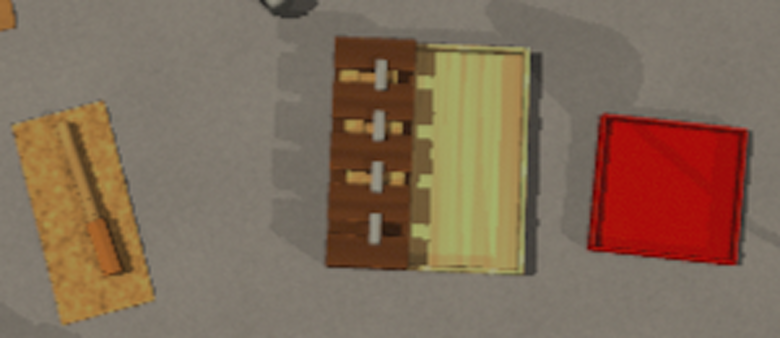

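View pics/s1.png

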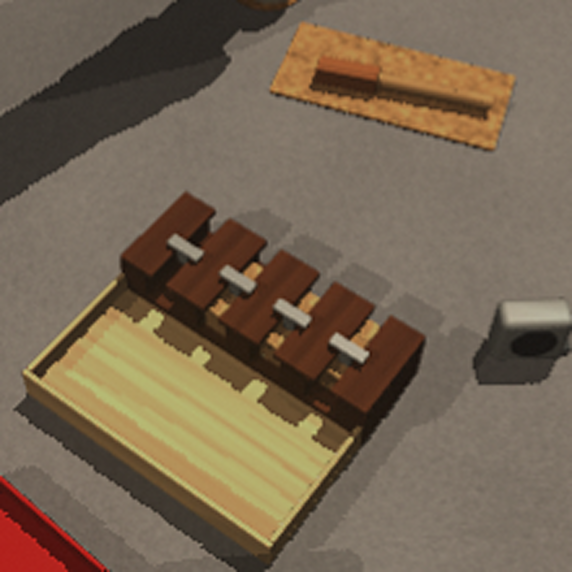

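```bash
cat >> h.py <<'E'
def dowel(t):
    h=cv2.cvtColor(t["img"],cv2.COLOR_RGB2HSV).astype(int);H,S,V=h[...,0],h[...,1],h[...,2]
    yy,xx=np.mgrid[:420,:560]
    m=(xx>130)&(xx<215)&(yy>170)&(yy<275)&(H<15)&(S>185)&(V>60)
    n,l,st,c=cv2.connectedComponentsWithStats(m.astype(np.uint8))
    i=1+np.argmax(st[1:,4]);ys,xs=np.where(l==i)
    P=px2pt(t,np.c_[xs,ys],.028)[:,:2]*1000
    print("handle",st[i],np.round(P.mean(0),1),[np.round(v,1) for v in cv2.minAreaRect(P.astype(np.float32))])
E
python3 - <<'E'
from h import *
t=grab("top");dowel(t)
f=lambda x,y:(x/2.6+140-.3,y/2.6+145-.3)
print("tip/handle end",np.round(px2pt(t,[f(67,124),f(113,273),f(95,220)],.020)[:,:2]*1000,1))
print("block",np.round(px2pt(t,[f(335,37),f(417,40),f(410,268),f(328,267)],.066)[:,:2]*1000,1))
print("catch",np.round(px2pt(t,[f(529,47),f(524,273)],.04)[:,:2]*1000,1))
s=grab("scene");g=lambda x,y:(x/2.6+180-.3,y/2.6+110-.3)
print("block s",np.round(px2pt(s,[g(187,194),g(425,340),g(368,414),g(122,258)],.066)[:,:2]*1000,1))
print("catch s",np.round(px2pt(s,[g(25,375),g(270,553)],.04)[:,:2]*1000,1))
print("dowel s",np.round(px2pt(s,[g(490,99),g(318,72)],.022)[:,:2]*1000,1))
print("tray",np.round(px2pt(t,[f(601,115),f(748,130),f(738,264),f(590,249)],.03)[:,:2]*1000,1))
E
```

```text
handle [174 229  11  22 118] [470.  348.8] [array([468.2, 346.6]), array([68.8, 21. ]), np.float64(19.4)]
tip/handle end [[622.3 394.8]
 [436.4 337.5]
 [502.1 359.8]]
block [[717.8  59. ]
 [712.4 -40.7]
 [435.6 -27. ]
 [438.4  71.3]]
catch [[ 706.4 -179.9]
 [ 428.1 -166.5]]
block s [[446.   73. ]
 [722.1  55.5]
 [717.3 -39. ]
 [440.1 -25.1]]
catch s [[ 433.6 -165.3]
 [ 710.4 -183.6]]
dowel s [[623.4 401.1]
 [444.2 328.3]]
tray [[ 621.7 -267.8]
 [ 600.1 -448.4]
 [ 435.3 -429.6]
 [ 456.4 -249.2]]
```

Request:
{"op": "move_arm", "data": {
  "gripper": [1, 1, 1, 1, 1, 1, 1, 1],
  "linear": [
    [-3.54, -1.29, 0],
    [-3.54, -1.29, 0],
    [-3.54, -1.29, 0],
    [-3.54, -1.29, 0],
    [-3.54, -1.29, 0],
    [-3.54, -1.29, 0],
    [-3.54, -1.29, 0],
    [-3.54, -1.29, 0]
  ],
  "twist": [0, 0, 0, 0, 0, 0, 0, 0]
}}

```text
clock: 1.1
position: [0.4815, 0.3474, 0.1934]
tool_rot: [3.141, 0.0, 2.696]
force: [0.2, 0.5, 0.1]
grip_width: 0.0853
finger_force: 0.0
```

Request:
{"op": "move_arm", "data": {
  "gripper": [1, 1, 1, 1, 1, 1, 1, 1],
  "linear": [
    [0, 0, 1],
    [0, 0, 1],
    [0, 0, 1],
    [0, 0, 1],
    [0, 0, 1],
    [0, 0, 1],
    [0, 0, 0],
    [0, 0, 0]
  ],
  "twist": [-7.3, -7.3, -7.3, -7.3, -7.3, -7.5, 0, 0]
}}

```text
clock: 1.9
position: [0.4806, 0.3486, 0.1335]
tool_rot: [3.141, -0.0, -2.824]
force: [-0.1, 0.5, 0.1]
grip_width: 0.0854
finger_force: 0.0
```

```bash
cat >> h.py <<'E'
def st():
    s=monitor.observe();p=np.array(s["position"]);y=s["tool_rot"][2]
    print("t%.1f"%s["clock"],"pos",np.round(p*1000,1),"rpy",np.round(np.degrees(s["tool_rot"]),1),"F",np.round(s["force"],1),"w",round(s["grip_width"]*1000,1),"ff",round(s["finger_force"],1),"q7 %.2f"%s["qpos"][6])
    return p,y
def go(x,y,z,yaw=None):
    p,a=st();R=Rotation.from_euler('xyz',monitor.observe()["tool_rot"]).as_matrix()
    print("-> tool cm",np.round(R.T@(np.array([x,y,z])/1000-p)*100,2),"twist","" if yaw is None else round(-((yaw-np.degrees(a)+180)%360-180),1))
E
python3 - <<'E'
from h import *
go(480,349,6,198.5)
t=grab("top");s=grab("scene");dowel(t)
b=cv2.resize(cv2.cvtColor(s["img"],4)[40:190,230:430],None,fx=4,fy=4,interpolation=2)
cv2.imwrite("pics/s2.png",b)
E
```

```text
t1.9 pos [480.6 348.6 133.5] rpy [ 180.    -0.  -161.8] F [-0.1  0.5  0.1] w 85.4 ff 0.0 q7 1.06
-> tool cm [ 0.05  0.06 12.75] twist -0.3Traceback (most recent call last):
  File "<stdin>", line 3, in <module>
  File "h.py", line 27, in dowel
    i=1+np.argmax(st[1:,4]);ys,xs=np.where(l==i)
        ~~~~~~~~~^^^^^^^^^^
    return _wrapfunc(a, 'argmax', axis=axis, out=out, **kwds)
    return bound(*args, **kwds)
ValueError: attempt to get argmax of an empty sequence
```

```bash
python3 - <<'E'
from h import *
s=grab("scene")
cv2.imwrite("pics/s2.png",cv2.resize(cv2.cvtColor(s["img"],4)[40:190,230:430],None,fx=4,fy=4,interpolation=2))
E
```

```text
(no output)
```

View pics/s2.png

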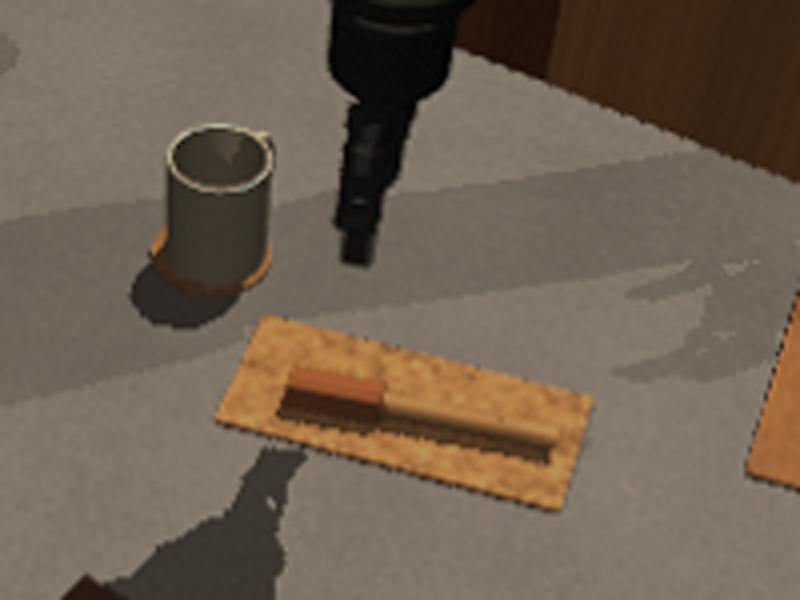

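The dowel is still in place: handle at crop (290–382, 370–425), with the fingers above it. I'll descend and grip.

Request:
{"op": "move_arm", "data": {
  "gripper": [1, 1, 1, 1, 1, 1, 1, 1],
  "linear": [
    [0, 0, 2.5],
    [0, 0, 3],
    [0, 0, 3],
    [0, 0, 2],
    [0, 0, 1.2],
    [0, 0, 0.8],
    [0, 0, 0.2],
    [0, 0, 0]
  ],
  "twist": [0, 0, 0, 0, 0, 0, 0, 0]
}}

```text
clock: 2.85
position: [0.4808, 0.3489, 0.0068]
tool_rot: [3.141, 0.001, -2.82]
force: [-0.5, 0.3, -0.5]
grip_width: 0.0852
finger_force: 0.0
```

Request:
{"op": "move_arm", "data": {
  "gripper": [0, 0, 0, 0, 0, 0, 0, 0],
  "linear": [
    [0, 0, 0],
    [0, 0, 0],
    [0, 0, 0],
    [0, 0, 0],
    [0, 0, 0],
    [0, 0, 0],
    [0, 0, 0],
    [0, 0, 0]
  ],
  "twist": [0, 0, 0, 0, 0, 0, 0, 0],
  "squeeze": 80
}}

```text
clock: 3.65
position: [0.4805, 0.3486, 0.0063]
tool_rot: [-3.142, -0.0, -2.82]
force: [-1.0, -0.1, -0.1]
grip_width: -0.0
finger_force: 0.0
```

```bash
python3 - <<'E'
from h import *
st();s=grab("scene")
cv2.imwrite("pics/s3.png",cv2.resize(cv2.cvtColor(s["img"],4)[40:190,230:430],None,fx=4,fy=4,interpolation=2))
E
```

```text
t3.6 pos [480.5 348.6   6.3] rpy [-180.    -0.  -161.5] F [-1.  -0.1 -0.1] w -0.0 ff 0.0 q7 1.02
```

View pics/s3.png

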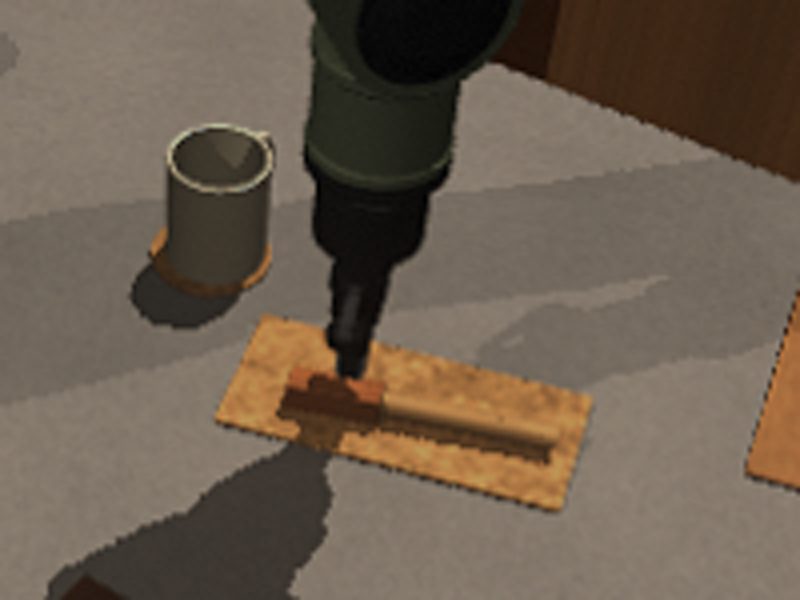

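```bash
python3 - <<'E'
from h import *
p,_=st();s=grab("scene");t=grab("top")
q=pt2px(s,[p,p+[0,0,.07]]);print("scene px",q,"crop",(q-[230,40])*4);print("top",pt2px(t,[p]))
print(px2pt(s,[(302.5,132),(325.7,136.2),(301.5,145),(368.3,151.5)],.028), px2pt(s,[(301.2,144)],.004))
E
```

```text
t3.7 pos [480.5 348.7   6.3] rpy [-180.    -0.  -161.5] F [-0.6  0.2  0.8] w -0.2 ff 0.0 q7 1.02
scene px [[315.77869386 142.13700924]
 [317.96535968 124.62566783]] crop [[343.11477542 408.54803695]
 [351.86143873 338.50267133]]
top [[180.47532886 236.19325864]]
[[0.43661071 0.34262708 0.028     ]
 [0.50143564 0.36633972 0.028     ]
 [0.46168818 0.29618585 0.028     ]
 [0.63196441 0.3824837  0.028     ]] [[0.44794011 0.31976402 0.004     ]]
```

```bash
python3 - <<'E'
from h import *
s=grab("scene");t=grab("top")
q=pt2px(s,[[.4805,.3487,z] for z in(.006,.028,.05,.076,.1335,.1465)]);print((q-[285,95])*8)
a=cv2.resize(cv2.cvtColor(s["img"],4)[95:165,285:335],None,fx=8,fy=8,interpolation=2)
b=cv2.resize(cv2.cvtColor(t["img"],4)[180:270,140:190],None,fx=6,fy=6,interpolation=2)
b=cv2.copyMakeBorder(b,0,560-540,0,0,0)
cv2.imwrite("pics/c4.png",np.hstack([a,b]))
E
```

```text
[[246.23852508 377.53536261]
 [251.57785675 334.80890937]
 [257.05959831 290.9199981 ]
 [263.72924379 237.48891275]
 [279.26256029 112.91586677]
 [282.93279487  83.45392922]]
```

View pics/c4.png

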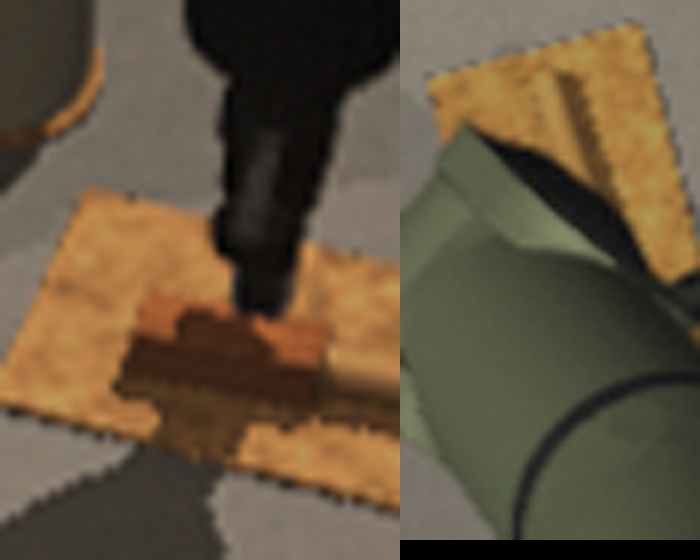

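Request:
{"op": "move_arm", "data": {
  "gripper": [0, 0, 0],
  "linear": [
    [0, 0, -0.5],
    [0, 0, -0.5],
    [0, 0, 0]
  ],
  "twist": [0, 0, 0]
}}

```text
clock: 4.2
position: [0.481, 0.349, 0.0172]
tool_rot: [3.141, 0.001, -2.82]
force: [-0.9, -0.1, -0.1]
grip_width: -0.0001
finger_force: 0.0
```

```bash
python3 - <<'E'
from h import *
st();s=grab("scene");g=s["img"].max(2)
for c in range(314,323):print(c,g[126:146,c])
E
```

```text
t4.2 pos [481.  349.   17.2] rpy [ 1.800e+02  1.000e-01 -1.615e+02] F [-0.9 -0.1 -0.1] w -0.1 ff 0.0 q7 1.03
314 [137 125  90  73  89 156 175 165 170 139  80  60  73  68  59  60  58  55
  63  78]
315 [ 39  41  34  24  18 138 188 176 168 174 136  93  82  62  57  60  60  56
  68  78]
316 [ 18  19  19  18  14 111 165 168 167 170 167 159 127  75  55  58  59  57
  56  71]
317 [ 21  21  22  21  15  81 147 167 164 169 168 155 158 114  56  58  60  58
  58  77]
318 [ 20  21  20  19  15  41 143 174 164 168 169 156 158 122  64  58  61  58
  58  77]
319 [ 19  22  23  21  19  33 148 185 168 168 169 158 152 130  78  56  60  59
  55  59]
320 [ 22  29  29  28  30  45 150 191 178 169 169 162 154 142  93  52  59  61
  55  66]
321 [ 34  47  49  70  94 121 169 188 175 167 169 165 152 150 104  54  59  60
  59  59]
322 [107 112 111 136 175 182 185 183 172 165 169 164 150 156 112  54  59  59
  58  59]
```

Request:
{"op": "move_arm", "data": {
  "gripper": [0, 0, 0, 0],
  "linear": [
    [0, 0, -1.5],
    [0, 0, -1.5],
    [0, 0, -1],
    [0, 0, 0]
  ],
  "twist": [0, 0, 0, 0]
}}

```text
clock: 4.65
position: [0.4814, 0.3494, 0.0584]
tool_rot: [3.141, 0.003, -2.82]
force: [0.7, -0.7, 0.1]
grip_width: -0.0005
finger_force: 0.0
```

```bash
python3 - <<'E'
from h import *
p,_=st();s=grab("scene");g=s["img"].max(2);print(pt2px(s,p))
for c in range(314,323):print(c,g[110:140,c])
E
```

```text
t4.7 pos [481.4 349.4  58.4] rpy [ 179.9    0.2 -161.6] F [ 0.7 -0.7  0.1] w -0.5 ff 0.0 q7 1.04
[[317.79789668 129.2221224 ]]
314 [  8  27  42  83 120 116 115 113 114 126 135 131 135 168 183 173 179 184
 184 185 186 183 170 163 166 168 159 151 131  80]
315 [ 18  12  10  71 111 108 103  97  98 108 126 130 134 167 181 174 178 178
 180 187 187 186 184 173 166 170 163 151 144  94]
316 [ 24  18  14  41  65  59  49  51  43  34  93 132 130 153 169 171 171 167
 172 184 186 186 177 165 164 168 165 153 150 105]
317 [ 25  20  16  19  22  23  20  17  18  13  73 120 132 128 148 166 164 154
 160 180 186 185 173 161 162 168 167 153 155 114]
318 [ 26  20  19  18  17  19  20  19  19  17  49 108 135 128 142 164 167 158
 159 178 186 183 180 168 162 167 168 156 157 121]
319 [ 23  19  17  15  19  19  20  20  21  18  35 103 136 133 154 175 181 177
 172 180 187 186 187 178 167 167 168 158 152 129]
320 [ 18  15  15  18  20  19  19  21  20  19  18  91 134 131 152 179 188 186
 180 181 186 185 185 188 177 167 168 163 152 143]
321 [ 21  17  16  15  16  22  22  24  24  25  26  84 129 131 117 154 189 186
 182 182 184 184 186 184 174 166 167 164 153 149]
322 [ 16  16  15  13  18  26  32  38  40  43  59 104 136 133 138 169 188 187
 181 176 178 175 180 181 170 166 169 164 150 154]
```

```bash
python3 - <<'E'
from h import *
s=grab("scene");t=grab("top")
print("top exp start",pt2px(t,[[.2695,.564,.193]]),"scene exp start",pt2px(s,[[.2695,.564,.193]]))
a=cv2.imread("pics/scene0.png")[0:40,250:350];b=cv2.imread("pics/top0.png")[285:345,40:140]
cv2.imwrite("pics/c5.png",np.vstack([cv2.resize(a,None,fx=6,fy=6),cv2.resize(b,None,fx=6,fy=6)]))
E
```

```text
top exp start [[ 93.23166726 308.01310516]] scene exp start [[297.0280371   26.98716348]]
```

View pics/c5.png

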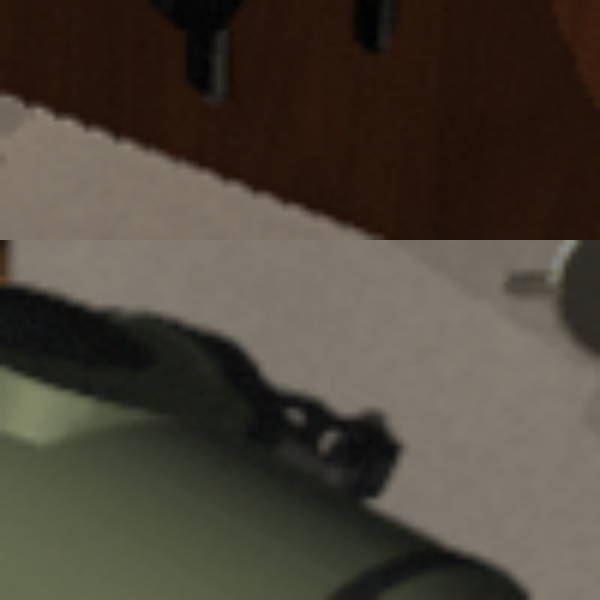

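Request:
{"op": "move_arm", "data": {
  "gripper": [0, 0, 0, 0, 0, 0, 0, 0],
  "linear": [
    [0.76, -4.27, 0],
    [0.76, -4.27, 0],
    [0.76, -4.26, 0],
    [0, 0, 2],
    [0, 0, 2],
    [0, 0, 1],
    [0, 0, 0.2],
    [0, 0, 0]
  ],
  "twist": [0, 0, 0, 0, 0, 0, 0, 0]
}}

```text
clock: 5.6
position: [0.4992, 0.2203, 0.0042]
tool_rot: [-3.142, -0.001, -2.819]
force: [-0.7, 0.1, 0.6]
grip_width: -0.0
finger_force: 0.0
```

```bash
python3 - <<'E'
from h import *
p,_=st();s=grab("scene");t=grab("top");g=s["img"].max(2);q=pt2px(s,p)[0];print(q,pt2px(t,p))
for nm,d in(("scene",s),("top",t)):
  x,y=pt2px(d,p)[0].astype(int)
  cv2.imwrite(f"pics/{nm}6.png",cv2.resize(cv2.cvtColor(d["img"],4)[y-30:y+30,x-30:x+30],None,fx=7,fy=7,interpolation=2))
cv2.imwrite("pics/c6.png",np.hstack([cv2.imread("pics/scene6.png")[:,:400],cv2.imread("pics/top6.png")[:,:400]]))
E
```

```text
t5.6 pos [499.2 220.3   4.2] rpy [-180.    -0.  -161.5] F [-0.7  0.1  0.6] w -0.0 ff 0.0 q7 1.21
[298.18629997 172.74141158] [[220.14924376 229.84672421]]
```

View pics/c6.png

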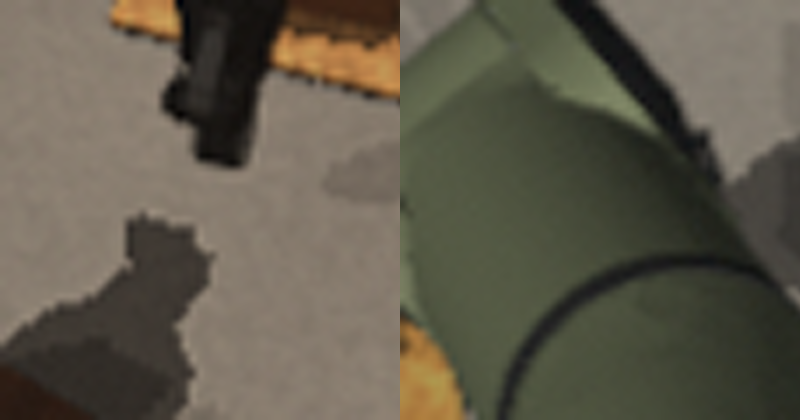

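Request:
{"op": "move_arm", "data": {
  "gripper": [0, 0, 0, 0, 0, 0],
  "linear": [
    [0, 0, 0.4],
    [0, 0, 0.4],
    [0, 0, 0.4],
    [0, 0, 0.3],
    [0, 0, 0],
    [0, 0, 0]
  ],
  "twist": [0, 0, 0, 0, 0, 0]
}}

```text
clock: 6.3
position: [0.4994, 0.22, -0.0108]
tool_rot: [-3.142, -0.0, -2.819]
force: [-0.6, -0.2, -0.7]
grip_width: -0.0004
finger_force: 0.0
```

Request:
{"op": "move_arm", "data": {
  "gripper": [0, 0, 0],
  "linear": [
    [0, 0, 0.2],
    [0, 0, 0],
    [0, 0, 0]
  ],
  "twist": [0, 0, 0]
}}

```text
clock: 6.6
position: [0.4994, 0.22, -0.0127]
tool_rot: [-3.142, 0.0, -2.82]
force: [0.4, 0.3, 0.1]
grip_width: 0.0
finger_force: 0.0
```

Request:
{"op": "move_arm", "data": {
  "gripper": [0, 0, 0],
  "linear": [
    [0, 0, 0.2],
    [0, 0, 0],
    [0, 0, 0]
  ],
  "twist": [0, 0, 0]
}}

```text
clock: 6.9
position: [0.4994, 0.22, -0.0148]
tool_rot: [-3.142, -0.0, -2.819]
force: [0.3, -0.2, -0.4]
grip_width: -0.0001
finger_force: 0.0
```

Request:
{"op": "move_arm", "data": {
  "gripper": [0, 0, 0],
  "linear": [
    [0, 0, 0.2],
    [0, 0, 0],
    [0, 0, 0]
  ],
  "twist": [0, 0, 0]
}}

```text
clock: 7.2
position: [0.4994, 0.22, -0.0168]
tool_rot: [-3.142, -0.0, -2.819]
force: [-0.1, 0.2, -0.4]
grip_width: 0.0
finger_force: 0.0
```

Request:
{"op": "move_arm", "data": {
  "gripper": [0, 0, 0],
  "linear": [
    [0, 0, 0.2],
    [0, 0, 0],
    [0, 0, 0]
  ],
  "twist": [0, 0, 0]
}}

```text
clock: 7.5
position: [0.4994, 0.22, -0.0188]
tool_rot: [-3.142, -0.0, -2.82]
force: [0.5, 0.1, 0.0]
grip_width: 0.0001
finger_force: 0.0
```

Request:
{"op": "move_arm", "data": {
  "gripper": [0, 0, 0],
  "linear": [
    [0, 0, 0.2],
    [0, 0, 0],
    [0, 0, 0]
  ],
  "twist": [0, 0, 0]
}}

```text
clock: 7.8
position: [0.4994, 0.22, -0.0208]
tool_rot: [-3.142, -0.0, -2.819]
force: [0.4, -0.2, 0.6]
grip_width: 0.0005
finger_force: 0.0
```

Request:
{"op": "move_arm", "data": {
  "gripper": [0, 0, 0],
  "linear": [
    [0, 0, 0.2],
    [0, 0, 0],
    [0, 0, 0]
  ],
  "twist": [0, 0, 0]
}}

```text
clock: 8.1
position: [0.4993, 0.22, -0.0228]
tool_rot: [-3.142, -0.0, -2.819]
force: [0.2, -0.4, 0.1]
grip_width: -0.0001
finger_force: 0.0
```

Request:
{"op": "move_arm", "data": {
  "gripper": [0, 0, 0],
  "linear": [
    [0, 0, 0.2],
    [0, 0, 0],
    [0, 0, 0]
  ],
  "twist": [0, 0, 0]
}}

```text
clock: 8.4
position: [0.4993, 0.22, -0.0248]
tool_rot: [-3.142, -0.0, -2.819]
force: [0.1, -0.5, -0.1]
grip_width: -0.0001
finger_force: 0.0
```

```bash
python3 - <<'E'
from h import *
p,_=st();s=grab("scene");print(pt2px(s,p))
cv2.imwrite("pics/c7.png",cv2.resize(cv2.cvtColor(s["img"],4)[142:202,268:328],None,fx=7,fy=7,interpolation=2))
E
```

```text
t8.4 pos [499.3 220.  -24.8] rpy [-180.    -0.  -161.5] F [ 0.1 -0.5 -0.1] w -0.1 ff 0.0 q7 1.20
[[297.59880691 179.45295143]]
```

View pics/c7.png

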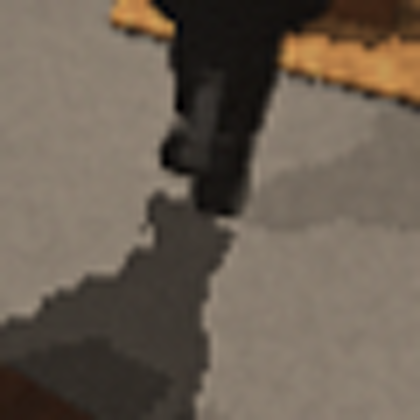

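Request:
{"op": "move_arm", "data": {
  "gripper": [0, 0, 0],
  "linear": [
    [0, 0, 0.15],
    [0, 0, 0],
    [0, 0, 0]
  ],
  "twist": [0, 0, 0]
}}

```text
clock: 8.75
position: [0.4994, 0.22, -0.0262]
tool_rot: [-3.142, -0.0, -2.819]
force: [-0.6, 0.3, 0.5]
grip_width: -0.0002
finger_force: 0.0
```

Request:
{"op": "move_arm", "data": {
  "gripper": [0, 0, 0],
  "linear": [
    [0, 0, 0.15],
    [0, 0, 0],
    [0, 0, 0]
  ],
  "twist": [0, 0, 0]
}}

```text
clock: 9.05
position: [0.4993, 0.22, -0.0278]
tool_rot: [-3.142, -0.0, -2.819]
force: [0.6, 0.0, -0.2]
grip_width: 0.0002
finger_force: 0.0
```

Request:
{"op": "move_arm", "data": {
  "gripper": [0, 0, 0],
  "linear": [
    [0, 0, 0.1],
    [0, 0, 0],
    [0, 0, 0]
  ],
  "twist": [0, 0, 0]
}}

```text
clock: 9.35
position: [0.4994, 0.22, -0.0287]
tool_rot: [-3.142, -0.0, -2.82]
force: [0.6, 0.2, -0.1]
grip_width: 0.0001
finger_force: 0.0
```

Request:
{"op": "move_arm", "data": {
  "gripper": [0, 0, 0],
  "linear": [
    [0, 0, 0.1],
    [0, 0, 0],
    [0, 0, 0]
  ],
  "twist": [0, 0, 0]
}}

```text
clock: 9.65
position: [0.4994, 0.22, -0.0297]
tool_rot: [-3.142, -0.0, -2.819]
force: [-0.4, -0.5, 0.3]
grip_width: -0.0002
finger_force: 0.0
```

Request:
{"op": "move_arm", "data": {
  "gripper": [0, 0, 0],
  "linear": [
    [0, 0, 0.1],
    [0, 0, 0],
    [0, 0, 0]
  ],
  "twist": [0, 0, 0]
}}

```text
clock: 9.95
position: [0.4994, 0.22, -0.0307]
tool_rot: [-3.142, -0.0, -2.82]
force: [0.2, 0.6, 0.4]
grip_width: 0.0003
finger_force: 0.0
```

Request:
{"op": "move_arm", "data": {
  "gripper": [0, 0, 0],
  "linear": [
    [0, 0, 0.1],
    [0, 0, 0],
    [0, 0, 0]
  ],
  "twist": [0, 0, 0]
}}

```text
clock: 10.25
position: [0.4994, 0.22, -0.0317]
tool_rot: [-3.142, -0.0, -2.819]
force: [0.5, 0.7, -0.1]
grip_width: 0.0001
finger_force: 0.0
```

Request:
{"op": "move_arm", "data": {
  "gripper": [0, 0, 0],
  "linear": [
    [0, 0, 0.1],
    [0, 0, 0],
    [0, 0, 0]
  ],
  "twist": [0, 0, 0]
}}

```text
clock: 10.55
position: [0.4994, 0.2201, -0.0327]
tool_rot: [3.142, -0.0, -2.819]
force: [0.4, -0.0, 0.4]
grip_width: -0.0001
finger_force: 0.0
```

Request:
{"op": "move_arm", "data": {
  "gripper": [0, 0, 0],
  "linear": [
    [0, 0, 0.1],
    [0, 0, 0],
    [0, 0, 0]
  ],
  "twist": [0, 0, 0]
}}

```text
clock: 10.85
position: [0.4994, 0.22, -0.0337]
tool_rot: [-3.142, -0.0, -2.819]
force: [1.0, -0.8, -0.2]
grip_width: 0.0001
finger_force: 0.0
```

Request:
{"op": "move_arm", "data": {
  "gripper": [0, 0, 0],
  "linear": [
    [0, 0, 0.1],
    [0, 0, 0],
    [0, 0, 0]
  ],
  "twist": [0, 0, 0]
}}

```text
clock: 11.15
position: [0.4994, 0.22, -0.0348]
tool_rot: [-3.142, -0.0, -2.819]
force: [-0.1, -0.4, -0.6]
grip_width: 0.0003
finger_force: 0.0
```

```bash
python3 - <<'E'
from h import *
p,_=st();s=grab("scene");g=s["img"].max(2);print(pt2px(s,p))
for c in range(295,306):print(c,g[162:184,c])
E
```

```text
t11.2 pos [499.4 220.  -34.8] rpy [-180.    -0.  -161.5] F [-0.1 -0.4 -0.6] w 0.3 ff 0.0 q7 1.19
[[297.41535234 181.68865282]]
295 [49 53 52 45 51 47 39 36 55 53 47 47 58 65 66 64 63 64 67 63 61 61]
296 [55 55 54 47 49 47 39 25 20 22 22 21 40 62 65 62 64 65 64 63 60 62]
297 [52 51 50 43 40 36 30 23 23 27 25 22 29 57 65 64 62 62 57 74 82 80]
298 [ 38  33  27  26  24  25  27  25  23  26  25  25  22  55  67  63  62  58
  71 125 140 139]
299 [ 24  24  38  30  25  29  26  25  23  25  26  23  19  53  66  62  60  74
 122 140 138 135]
300 [ 21  26  34  30  23  26  24  22  17  24  26  29  28  43  59  59  73 126
 139 139 138 135]
301 [ 24  23  27  26  20  21  21  23  24  40  43  50  59  64  74  79 125 144
 140 137 137 136]
302 [ 24  22  22  19  20  25  29  37  51  58  67  75  99 117 132 139 139 138
 137 136 136 136]
303 [ 22  28  46  49  57  71  72  75  81  91 118 126 122 121 131 135 136 135
 135 134 135 135]
304 [ 38  75 117 120 135 143 129 121 120 121 122 118 116 120 134 137 135 137
 133 135 132 134]
305 [ 99 130 139 141 140 124 118 120 115 118 117 116 117 120 132 137 138 136
 135 134 134 134]
```

Request:
{"op": "move_arm", "data": {
  "gripper": [0, 0, 0],
  "linear": [
    [0, 0, 0.1],
    [0, 0, 0],
    [0, 0, 0]
  ],
  "twist": [0, 0, 0]
}}

```text
clock: 11.5
position: [0.4994, 0.22, -0.0357]
tool_rot: [3.142, -0.0, -2.819]
force: [-0.0, -0.1, 0.0]
grip_width: 0.0003
finger_force: 0.0
```

Request:
{"op": "move_arm", "data": {
  "gripper": [0, 0, 0],
  "linear": [
    [0, 0, 0.1],
    [0, 0, 0],
    [0, 0, 0]
  ],
  "twist": [0, 0, 0]
}}

```text
clock: 11.8
position: [0.4994, 0.22, -0.0367]
tool_rot: [-3.142, -0.0, -2.819]
force: [0.0, -0.6, 0.0]
grip_width: -0.0001
finger_force: 0.0
```

Request:
{"op": "move_arm", "data": {
  "gripper": [0, 0, 0],
  "linear": [
    [0, 0, 0.1],
    [0, 0, 0],
    [0, 0, 0]
  ],
  "twist": [0, 0, 0]
}}

```text
clock: 12.1
position: [0.4994, 0.22, -0.0377]
tool_rot: [-3.142, -0.0, -2.819]
force: [0.3, -0.5, -0.8]
grip_width: 0.0002
finger_force: 0.0
```

Request:
{"op": "move_arm", "data": {
  "gripper": [0, 0, 0],
  "linear": [
    [0, 0, 0.1],
    [0, 0, 0],
    [0, 0, 0]
  ],
  "twist": [0, 0, 0]
}}

```text
clock: 12.4
position: [0.4995, 0.22, -0.038]
tool_rot: [-3.141, 0.0, -2.82]
force: [-5.5, -1.6, 19.8]
grip_width: 0.0002
finger_force: 9.4
```

Request:
{"op": "move_arm", "data": {
  "gripper": [0, 1, 1, 1, 1, 1, 1, 1],
  "linear": [
    [0, 0, -2],
    [0, 0, -4],
    [0, 0, -2],
    [-0.77, 4.25, 0],
    [-0.77, 4.25, 0],
    [-0.76, 4.2, 0],
    [0, 0, 0],
    [0, 0, 0]
  ],
  "twist": [0, 0, 0, 0, 0, 0, 0, 0]
}}

```text
clock: 13.2
position: [0.4804, 0.3486, 0.041]
tool_rot: [-3.142, -0.0, -2.818]
force: [0.3, -1.3, 0.6]
grip_width: 0.0855
finger_force: 0.0
```

```bash
sed -i 's/p=np.array(s\["position"\])/p=np.array(s["position"])+[0,0,.0378]/' h.py; python3 - <<'E'
from h import *
go(482,348,7,199)
s=grab("scene");g=s["img"]
print(g[132:150,305],g[100:152:3,368].tolist())
a=cv2.imread("pics/scene0.png")[:,:,::-1].astype(int);print("dowel-area diff",np.abs(g.astype(int)-a)[134:160,298:375].mean())
E
```

```text
t13.2 pos [480.4 348.6  78.8] rpy [-180.    -0.  -161.4] F [ 0.3 -1.3  0.6] w 85.5 ff 0.0 q7 1.04
-> tool cm [-0.13 -0.1   7.18] twist -0.4
[[169  96  51]
 [163  90  49]
 [152  85  45]
 [104  58  32]
 [ 67  39  23]
 [ 62  36  19]
 [ 59  36  22]
 [ 62  37  22]
 [ 60  35  20]
 [ 58  34  21]
 [ 70  45  28]
 [ 81  54  32]
 [ 81  56  33]
 [ 74  51  29]
 [ 78  53  32]
 [ 89  60  36]
 [ 90  61  35]
 [ 81  54  32]] [[111, 102, 91], [114, 102, 91], [115, 103, 92], [116, 106, 94], [116, 106, 95], [128, 116, 103], [118, 107, 95], [120, 110, 97], [134, 122, 109], [134, 121, 108], [132, 119, 105], [113, 103, 92], [144, 115, 85], [141, 95, 55], [166, 114, 64], [178, 122, 69], [186, 137, 79], [101, 69, 41]]
dowel-area diff 9.123376623376624
```

Dowel still in place. Descending by the corrected height.

Request:
{"op": "move_arm", "data": {
  "gripper": [1, 1, 1, 1, 1, 1, 1, 1],
  "linear": [
    [-0.13, -0.1, 2],
    [0, 0, 2],
    [0, 0, 1.2],
    [0, 0, 1],
    [0, 0, 0.6],
    [0, 0, 0.3],
    [0, 0, 0.1],
    [0, 0, 0]
  ],
  "twist": [0, 0, 0, 0, 0, 0, 0, 0]
}}

```text
clock: 14.05
position: [0.4828, 0.3474, -0.0304]
tool_rot: [3.141, 0.0, -2.82]
force: [0.1, 0.3, -0.0]
grip_width: 0.0856
finger_force: 0.0
```

Request:
{"op": "move_arm", "data": {
  "gripper": [0, 0, 0, 0, 0, 0, 0, 0],
  "linear": [
    [0, 0, 0],
    [0, 0, 0],
    [0, 0, 0],
    [0, 0, 0],
    [0, 0, 0],
    [0, 0, 0],
    [0, 0, 0],
    [0, 0, 0]
  ],
  "twist": [0, 0, 0, 0, 0, 0, 0, 0],
  "squeeze": 80
}}

```text
clock: 14.85
position: [0.4827, 0.3475, -0.0303]
tool_rot: [3.141, 0.0, -2.819]
force: [-1.2, -1.0, 7.2]
grip_width: 0.0223
finger_force: 79.2
```

Request:
{"op": "move_arm", "data": {
  "gripper": [0, 0, 0, 0, 0, 0, 0, 0],
  "linear": [
    [0, 0, -1],
    [0, 0, -2.5],
    [0, 0, -3],
    [0, 0, -1.5],
    [0, 0, 0],
    [0, 0, 0],
    [0, 0, 0],
    [0, 0, 0]
  ],
  "twist": [0, 0, 0, 0, 8, 8, 8, 8]
}}

```text
clock: 15.65
position: [0.4825, 0.3472, 0.0494]
tool_rot: [3.142, -0.0, 2.899]
force: [0.1, -0.0, -0.3]
grip_width: 0.0224
finger_force: 78.3
```

Request:
{"op": "move_arm", "data": {
  "gripper": [0, 0, 0, 0, 0, 0, 0, 0],
  "linear": [
    [0, 0, 0],
    [0, 0, 0],
    [0, 0, 0],
    [0, 0, 0],
    [0, 0, 0],
    [0, 0, 0],
    [0, 0, 0],
    [0, 0, 0]
  ],
  "twist": [8, 8, 8, 8, 8, 8, 8, 8]
}}

```text
clock: 16.45
position: [0.4824, 0.3473, 0.0494]
tool_rot: [-3.141, -0.0, 1.782]
force: [0.1, 0.3, -1.2]
grip_width: 0.0225
finger_force: 78.4
```

Request:
{"op": "move_arm", "data": {
  "gripper": [0, 0, 0, 0],
  "linear": [
    [0, 0, 0],
    [0, 0, 0],
    [0, 0, 0],
    [0, 0, 0]
  ],
  "twist": [8, 7.4, 0, 0]
}}

```text
clock: 16.85
position: [0.4824, 0.3473, 0.0493]
tool_rot: [-3.141, 0.0, 1.524]
force: [0.1, -0.6, -0.8]
grip_width: 0.0223
finger_force: 78.4
```

```bash
python3 - <<'E'
from h import *
go(683.8,246,95,87.1)
t=grab("top");s=grab("scene")
cv2.imwrite("pics/s8.png",np.hstack([cv2.resize(cv2.cvtColor(s["img"],4)[80:230,230:360],None,fx=3,fy=3,interpolation=2),cv2.resize(cv2.cvtColor(t["img"],4)[150:300,140:270],None,fx=3,fy=3,interpolation=2)]))
E
```

```text
t16.9 pos [482.4 347.3  87.1] rpy [-180.     0.    87.3] F [ 0.1 -0.6 -0.8] w 22.3 ff 78.4 q7 -0.45
-> tool cm [-9.17 20.6  -0.79] twist 0.2
```

View pics/s8.png

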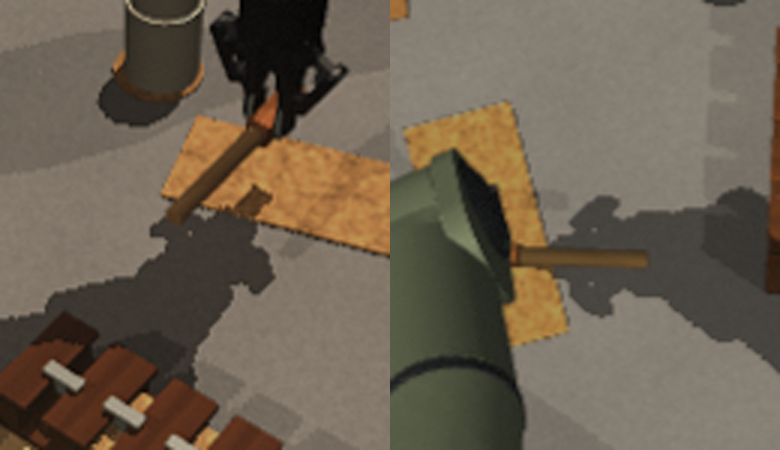

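```bash
python3 - <<'E'
from h import *
t=grab("top");s=grab("scene");p,_=st()
for z in(.06,.075,.09,.105,.12):print(z,np.round(px2pt(t,[(225.9,236.3)],z)*1000,0),np.round(px2pt(s,[(288.3,151.5)],z)*1000,0))
print(pt2px(t,[p+[.0,-.155,.009]]),pt2px(s,[p+[-.008,-.155,.009]]))
E
```

```text
t17.1 pos [482.7 347.1  87.1] rpy [-180.    -0.    87.2] F [-0.   0.9 -0.8] w 22.4 ff 78.4 q7 -0.45
0.06 [[475. 196.  60.]] [[459. 227.  60.]]
0.075 [[474. 195.  75.]] [[466. 215.  75.]]
0.09 [[474. 193.  90.]] [[473. 203.  90.]]
0.105 [[473. 192. 105.]] [[481. 191. 105.]]
0.12 [[472. 190. 120.]] [[488. 179. 120.]]
[[226.081024  233.2910507]] [[286.56259336 152.58652312]]
```

Request:
{"op": "move_arm", "data": {
  "gripper": [0, 0, 0, 0, 0, 0, 0, 0],
  "linear": [
    [-1.53, 3.43, 0],
    [-1.53, 3.43, 0],
    [-1.53, 3.43, 0],
    [-1.53, 3.43, 0],
    [-1.53, 3.43, 0],
    [-1.53, 3.43, 0],
    [0, 0, 0],
    [0, 0, 0]
  ],
  "twist": [0, 0, 0, 0, 0, 0, 0, 0]
}}

```text
clock: 17.85
position: [0.6837, 0.2439, 0.0488]
tool_rot: [-3.141, 0.0, 1.519]
force: [-1.0, 0.2, -1.3]
grip_width: 0.0222
finger_force: 83.4
```

Request:
{"op": "move_arm", "data": {
  "gripper": [0, 0, 0, 0, 0, 0],
  "linear": [
    [0, 0, 1.8],
    [0, 0, 1.8],
    [0, 0, 1.5],
    [0, 0, 0.66],
    [0, 0, 0],
    [0, 0, 0]
  ],
  "twist": [0, 0, 0, 0, 0, 0]
}}

```text
clock: 18.45
position: [0.6836, 0.245, -0.0081]
tool_rot: [3.141, 0.0, 1.519]
force: [0.3, 0.0, 0.6]
grip_width: 0.0222
finger_force: 83.4
```

```bash
python3 - <<'E'
from h import *
go(683.8,246,29.5,87.1)
t=grab("top");s=grab("scene")
cv2.imwrite("pics/s9.png",np.hstack([cv2.resize(cv2.cvtColor(s["img"],4)[150:290,240:370],None,fx=3,fy=3,interpolation=2),cv2.resize(cv2.cvtColor(t["img"],4)[130:270,190:320],None,fx=3,fy=3,interpolation=2)]))
E
```

```text
t18.4 pos [683.6 245.   29.7] rpy [180.    0.   87.1] F [0.3 0.  0.6] w 22.2 ff 83.4 q7 -0.21
-> tool cm [0.1  0.02 0.02] twist -0.0
```

View pics/s9.png

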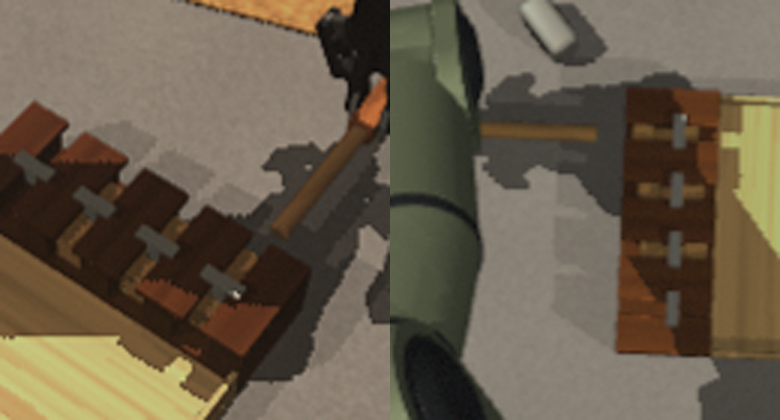

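The rod is lined up with sleeve 3: tip at crop (597,134), slot on row 132. Now I'll push.

Request:
{"op": "move_arm", "data": {
  "gripper": [0, 0, 0, 0, 0, 0],
  "linear": [
    [-1.5, 0, 0],
    [-1.5, 0, 0],
    [-1, 0, 0],
    [-1, 0, 0],
    [-1, 0, 0],
    [0, 0, 0]
  ],
  "twist": [0, 0, 0, 0, 0, 0]
}}

```text
clock: 19.15
position: [0.6805, 0.1831, -0.0081]
tool_rot: [3.141, 0.001, 1.518]
force: [0.2, 0.2, -0.5]
grip_width: 0.0222
finger_force: 83.4
```

Request:
{"op": "move_arm", "data": {
  "gripper": [0, 0, 0, 0, 0],
  "linear": [
    [-1.2, 0, 0],
    [-1.2, 0, 0],
    [-1.2, 0, 0],
    [-1.2, 0, 0],
    [-1.2, 0, 0]
  ],
  "twist": [0, 0, 0, 0, 0]
}}

```text
clock: 19.65
position: [0.6771, 0.1234, -0.0084]
tool_rot: [-3.141, 0.001, 1.519]
force: [0.8, 0.2, -0.8]
grip_width: 0.0225
finger_force: 83.4
```

Request:
{"op": "move_arm", "data": {
  "gripper": [0, 0, 0, 0],
  "linear": [
    [-1.1, 0, 0],
    [-1.1, 0, 0],
    [-1.1, 0, 0],
    [0, 0, 0]
  ],
  "twist": [0, 0, 0, 0]
}}

```text
clock: 20.05
position: [0.6756, 0.0898, -0.0082]
tool_rot: [3.142, 0.001, 1.517]
force: [1.2, 0.0, 0.2]
grip_width: 0.0222
finger_force: 83.4
```

```bash
cat >> h.py <<'E'
c_,s_=np.cos(np.radians(-2.9)),np.sin(np.radians(-2.9))
def rk(x,y,z=0): return np.array([579+c_*x-s_*y,16+s_*x+c_*y,z])/1000
def sample(d,pts): 
    q=pt2px(d,pts).round().astype(int);return [d["img"][v,u].tolist() for u,v in q]
E
python3 - <<'E'
from h import *
st();t=grab("top");s=grab("scene")
for x in(31,93):
    print(x,"slot",sample(t,[rk(x,y,.054) for y in range(45,-50,-8)]))
h=cv2.cvtColor(t["img"],cv2.COLOR_RGB2HSV)
tip=pt2px(t,[rk(93,y,.046) for y in range(-50,-180,-8)]).round().astype(int);print(tip[0],tip[-1]);print([h[v,u].tolist() for u,v in tip])
E
```

```text
t20.1 pos [675.6  89.8  29.6] rpy [1.80e+02 1.00e-01 8.69e+01] F [1.2 0.  0.2] w 22.2 ff 83.4 q7 0.00
31 slot [[49, 52, 39], [82, 63, 38], [141, 105, 57], [150, 110, 59], [131, 97, 53], [173, 126, 69], [160, 150, 128], [154, 150, 136], [88, 66, 39], [172, 130, 70], [129, 102, 55], [49, 32, 18]]
93 slot [[49, 54, 42], [47, 49, 38], [64, 44, 28], [65, 48, 29], [64, 46, 27], [67, 48, 28], [84, 84, 75], [83, 79, 70], [55, 37, 25], [57, 38, 22], [57, 40, 22], [70, 49, 28]]
[299 177] [338 178]
[[15, 152, 89], [17, 150, 102], [17, 148, 107], [17, 151, 110], [17, 146, 108], [17, 149, 103], [18, 149, 103], [17, 150, 102], [17, 149, 106], [17, 151, 103], [17, 150, 112], [17, 148, 102], [17, 151, 105], [19, 131, 117], [18, 123, 91], [18, 129, 89], [19, 129, 85]]
```

Request:
{"op": "move_arm", "data": {
  "gripper": [0, 0, 0, 0, 0, 0, 0, 0],
  "linear": [
    [3, 0, 0],
    [3, 0, 0],
    [3.5, 0, 0],
    [3.5, 0, 0],
    [2, 0, 0],
    [0, -3.1, 0],
    [0, -3.1, 0],
    [0, 0, 0]
  ],
  "twist": [0, 0, 0, 0, 0, 0, 0, 0]
}}

```text
clock: 20.95
position: [0.6175, 0.2462, -0.0086]
tool_rot: [-3.138, 0.0, 1.521]
force: [1.6, 0.1, -0.9]
grip_width: 0.0222
finger_force: 83.4
```

```bash
python3 - <<'E'
from h import *
g=(rk(31,50)+np.array([.0506,.9987,0])*.180)*1000
go(g[0],g[1],29.5,87.1)
t=grab("top")
print("slot3",sample(t,[rk(93,y,.054) for y in range(45,-50,-8)]))
print("catch3",sample(t,[rk(93,y,.046) for y in range(-50,-180,-8)]))
print("catch2",sample(t,[rk(31,y,.046) for y in range(-50,-180,-8)]))
E
```

```text
t20.9 pos [617.5 246.2  29.2] rpy [-179.8    0.    87.2] F [ 1.6  0.1 -0.9] w 22.2 ff 83.4 q7 -0.22
-> tool cm [-0.19  0.42 -0.03] twist 0.1
slot3 [[52, 30, 19], [55, 34, 21], [46, 28, 17], [47, 28, 22], [48, 31, 21], [58, 34, 22], [157, 153, 136], [147, 140, 123], [69, 41, 20], [88, 51, 26], [87, 53, 29], [95, 54, 29]]
catch3 [[111, 84, 49], [177, 148, 88], [176, 161, 95], [176, 155, 92], [178, 150, 82], [178, 143, 78], [166, 133, 72], [178, 141, 76], [177, 145, 79], [178, 144, 77], [178, 156, 93], [178, 143, 78], [177, 147, 78], [117, 94, 59], [138, 114, 70], [177, 147, 88], [177, 143, 86]]
catch2 [[91, 71, 44], [176, 177, 107], [175, 179, 108], [176, 172, 104], [176, 169, 102], [176, 174, 104], [176, 176, 105], [176, 176, 107], [174, 175, 105], [176, 180, 109], [176, 167, 101], [177, 167, 100], [176, 174, 105], [175, 177, 107], [177, 149, 89], [177, 150, 92], [177, 144, 86]]
```

Request:
{"op": "move_arm", "data": {
  "gripper": [0, 0, 0, 0, 0, 0, 0, 0],
  "linear": [
    [0, 0.4, 0],
    [0, 0, 0],
    [-1.5, 0, 0],
    [-1.5, 0, 0],
    [-1, 0, 0],
    [-1, 0, 0],
    [-1, 0, 0],
    [0, 0, 0]
  ],
  "twist": [0, 0, 0, 0, 0, 0, 0, 0]
}}

```text
clock: 21.8
position: [0.6224, 0.1832, -0.0081]
tool_rot: [3.141, 0.001, 1.518]
force: [0.8, -0.2, -1.9]
grip_width: 0.0223
finger_force: 83.4
```

Request:
{"op": "move_arm", "data": {
  "gripper": [0, 0, 0, 0],
  "linear": [
    [-1.2, 0, 0],
    [-1.2, 0, 0],
    [-1.2, 0, 0],
    [-1.2, 0, 0]
  ],
  "twist": [0, 0, 0, 0]
}}

```text
clock: 22.2
position: [0.6196, 0.1356, -0.0083]
tool_rot: [-3.142, 0.001, 1.519]
force: [-0.5, 0.1, -1.1]
grip_width: 0.022
finger_force: 83.4
```

Request:
{"op": "move_arm", "data": {
  "gripper": [0, 0, 0, 0, 0],
  "linear": [
    [-1.2, 0, 0],
    [-1.1, 0, 0],
    [-1.1, 0, 0],
    [-1, 0, 0],
    [0, 0, 0]
  ],
  "twist": [0, 0, 0, 0, 0]
}}

```text
clock: 22.7
position: [0.6175, 0.0911, -0.0082]
tool_rot: [3.142, 0.001, 1.518]
force: [0.0, 0.1, -0.5]
grip_width: 0.0224
finger_force: 83.4
```

Request:
{"op": "move_arm", "data": {
  "gripper": [0, 0, 0, 0, 0, 0, 0, 0],
  "linear": [
    [3, 0, 0],
    [3, 0, 0],
    [3.5, 0, 0],
    [3.5, 0, 0],
    [2, 0, 0],
    [0, -3.1, 0],
    [0, -3.1, 0],
    [0, 0, 0]
  ],
  "twist": [0, 0, 0, 0, 0, 0, 0, 0]
}}

```text
clock: 23.5
position: [0.5595, 0.2468, -0.0086]
tool_rot: [-3.138, 0.0, 1.521]
force: [0.5, 1.2, -0.5]
grip_width: 0.0229
finger_force: 83.4
```

```bash
python3 - <<'E'
from h import *
g=(rk(-31,50)+np.array([.0506,.9987,0])*.180)*1000
go(g[0],g[1],29.5,87.1)
t=grab("top")
for x in(31,-31):
  print("slot",sample(t,[rk(x,y,.054) for y in range(45,-50,-8)]))
  print("catch",sample(t,[rk(x,y,.046) for y in range(-50,-180,-8)]))
E
```

```text
t23.5 pos [559.5 246.8  29.2] rpy [-179.8    0.    87.2] F [ 0.5  1.2 -0.5] w 22.9 ff 83.4 q7 -0.23
-> tool cm [ 0.05  0.02 -0.03] twist 0.1
slot [[43, 27, 17], [39, 27, 17], [40, 27, 19], [39, 24, 17], [37, 25, 15], [45, 26, 14], [140, 135, 120], [154, 151, 135], [53, 33, 21], [53, 31, 18], [57, 33, 20], [89, 52, 29]]
catch [[99, 72, 43], [176, 158, 96], [177, 159, 96], [167, 146, 87], [166, 139, 76], [177, 144, 80], [177, 143, 76], [151, 121, 66], [177, 145, 79], [177, 144, 79], [177, 154, 89], [176, 149, 81], [178, 146, 80], [117, 92, 56], [137, 112, 68], [178, 150, 91], [177, 145, 87]]
slot [[44, 27, 15], [45, 28, 18], [71, 52, 32], [83, 62, 35], [84, 63, 37], [83, 63, 37], [85, 78, 67], [88, 79, 68], [82, 61, 36], [92, 69, 41], [89, 66, 38], [53, 32, 18]]
catch [[112, 88, 55], [117, 95, 59], [175, 177, 106], [176, 173, 104], [175, 163, 98], [176, 173, 104], [175, 174, 105], [175, 173, 103], [177, 168, 102], [174, 180, 109], [176, 171, 102], [175, 168, 100], [175, 177, 105], [174, 185, 112], [178, 156, 94], [176, 154, 93], [177, 148, 89]]
```

Request:
{"op": "move_arm", "data": {
  "gripper": [0, 0, 0, 0, 0, 0],
  "linear": [
    [-1.5, 0, 0],
    [-1.5, 0, 0],
    [-1, 0, 0],
    [-1, 0, 0],
    [-1, 0, 0],
    [0, 0, 0]
  ],
  "twist": [0, 0, 0, 0, 0, 0]
}}

```text
clock: 24.15
position: [0.5604, 0.1845, -0.0082]
tool_rot: [3.142, 0.0, 1.518]
force: [0.3, 0.6, 0.8]
grip_width: 0.0221
finger_force: 83.4
```

Request:
{"op": "move_arm", "data": {
  "gripper": [0, 0, 0, 0],
  "linear": [
    [-1.2, 0, 0],
    [-1.2, 0, 0],
    [-1.2, 0, 0],
    [-1.2, 0, 0]
  ],
  "twist": [0, 0, 0, 0]
}}

```text
clock: 24.55
position: [0.5576, 0.1369, -0.0083]
tool_rot: [-3.141, 0.001, 1.519]
force: [0.0, -0.5, -0.9]
grip_width: 0.0222
finger_force: 83.4
```

Request:
{"op": "move_arm", "data": {
  "gripper": [0, 0, 0, 0, 0],
  "linear": [
    [-1.2, 0, 0],
    [-1.1, 0, 0],
    [-1.1, 0, 0],
    [-1, 0, 0],
    [0, 0, 0]
  ],
  "twist": [0, 0, 0, 0, 0]
}}

```text
clock: 25.05
position: [0.5555, 0.0925, -0.0082]
tool_rot: [3.142, 0.001, 1.518]
force: [-0.7, -0.2, -0.6]
grip_width: 0.0217
finger_force: 83.4
```

Request:
{"op": "move_arm", "data": {
  "gripper": [0, 0, 0, 0, 0, 0, 0, 0],
  "linear": [
    [3, 0, 0],
    [3, 0, 0],
    [3.5, 0, 0],
    [3.5, 0, 0],
    [2, 0, 0],
    [1, 0, 0],
    [0, 0, -3],
    [0, 0, -3]
  ],
  "twist": [0, 0, 0, 0, 0, 0, 0, 0]
}}

```text
clock: 25.85
position: [0.5633, 0.2527, 0.0518]
tool_rot: [-3.14, 0.002, 1.519]
force: [0.9, 0.5, 0.3]
grip_width: 0.0223
finger_force: 83.4
```

```bash
python3 - <<'E'
from h import *
go(482,348,88,198.5)
t=grab("top");s=grab("scene")
for x in(-31,):
  print("slot",sample(t,[rk(x,y,.054) for y in range(45,-50,-8)]))
  print("catch",sample(t,[rk(x,y,.046) for y in range(-50,-180,-8)]))
cv2.imwrite("pics/s10.png",np.hstack([cv2.resize(cv2.cvtColor(s["img"],4)[100:330,180:350],None,fx=2.4,fy=2.4,interpolation=2),cv2.resize(cv2.cvtColor(t["img"],4)[140:370,200:350],None,fx=2.4,fy=2.4,interpolation=2)]))
E
```

```text
t25.9 pos [563.3 252.7  89.6] rpy [-1.799e+02  1.000e-01  8.700e+01] F [0.9 0.5 0.3] w 22.3 ff 83.4 q7 -0.27
-> tool cm [ 9.09 -8.61  0.15] twist -111.5
slot [[43, 26, 13], [44, 27, 15], [44, 26, 16], [43, 27, 18], [44, 28, 17], [46, 29, 19], [74, 68, 62], [75, 70, 64], [46, 29, 17], [55, 35, 22], [57, 35, 21], [55, 33, 19]]
catch [[109, 86, 52], [96, 77, 47], [95, 76, 47], [94, 75, 46], [166, 140, 76], [177, 150, 81], [177, 143, 79], [163, 129, 70], [175, 139, 76], [178, 146, 80], [171, 138, 75], [177, 154, 83], [177, 147, 81], [118, 95, 59], [94, 76, 48], [177, 155, 93], [177, 149, 89]]
```

View pics/s10.png

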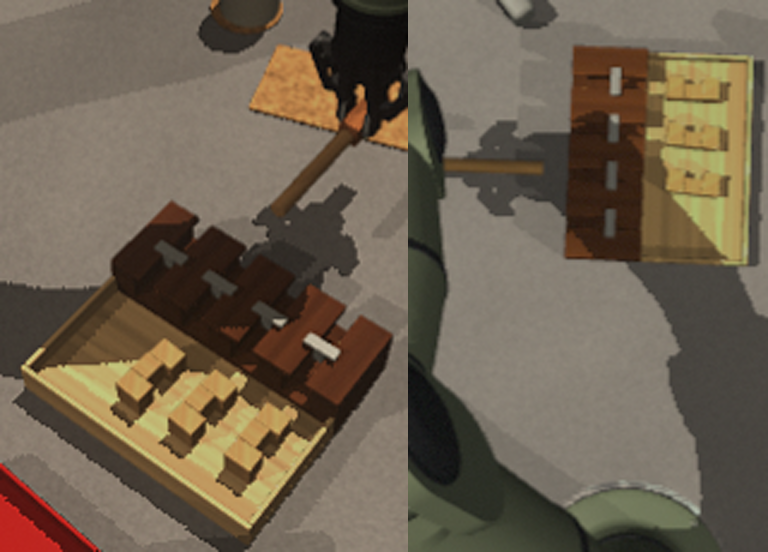

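The three sticks lie parallel in the catch tray: right half, crop (690,85), (690,130) and (695,180). The sleeves are empty. The dowel goes back on the mat next.

Request:
{"op": "move_arm", "data": {
  "gripper": [0, 0, 0, 0, 0, 0, 0, 0],
  "linear": [
    [2.66, -2.7, 0],
    [2.66, -2.7, 0],
    [2.66, -2.7, 0],
    [2.66, -2.7, 0],
    [0, 0, 0],
    [0, 0, 0],
    [0, 0, 0],
    [0, 0, 0]
  ],
  "twist": [0, 0, 0, 0, -8, -8, -8, -8]
}}

```text
clock: 26.75
position: [0.4616, 0.3648, 0.0513]
tool_rot: [-3.141, 0.001, 2.083]
force: [0.5, -0.3, -0.6]
grip_width: 0.0221
finger_force: 83.4
```

Request:
{"op": "move_arm", "data": {
  "gripper": [0, 0, 0, 0, 0, 0, 0, 0],
  "linear": [
    [0, 0, 0],
    [0, 0, 0],
    [0, 0, 0],
    [0, 0, 0],
    [0, 0, 0],
    [0, 0, 0],
    [0, 0, 0],
    [0, 0, 0]
  ],
  "twist": [-8, -8, -8, -8, -8, -8, -8, -8]
}}

```text
clock: 27.55
position: [0.4616, 0.3647, 0.0512]
tool_rot: [-3.141, -0.0, -3.084]
force: [0.8, 0.1, -2.4]
grip_width: 0.0222
finger_force: 83.4
```

Request:
{"op": "move_arm", "data": {
  "gripper": [0, 0, 0, 0],
  "linear": [
    [0, 0, 0],
    [0, 0, 0],
    [0, 0, 0],
    [0, 0, 0]
  ],
  "twist": [-8, -3.2, 0, 0]
}}

```text
clock: 27.95
position: [0.4615, 0.3651, 0.0514]
tool_rot: [-3.141, -0.0, -2.896]
force: [-0.2, 0.6, -0.5]
grip_width: 0.0223
finger_force: 83.4
```

```bash
python3 - <<'E'
from h import *
go(461,365,8,194.2)
t=grab("top");s=grab("scene")
# dowel rod hue vs mat: find rod tip in scene via difference to first picture is weak; print expected tip
p,y=st();print(pt2px(s,[p+np.r_[-np.cos(y)*.155,-np.sin(y)*.155,.0085]]))
u,v=pt2px(s,[p+np.r_[-np.cos(y)*.155,-np.sin(y)*.155,.0085]])[0].astype(int)
print(cv2.cvtColor(s["img"],41)[v-6:v+7,u-10:u+8,2])
E
```

```text
t27.9 pos [461.5 365.1  89.2] rpy [-180.    -0.  -165.9] F [-0.2  0.6 -0.5] w 22.3 ff 83.4 q7 0.94
-> tool cm [0.05 0.01 8.12] twist -0.1
t28.1 pos [461.4 365.6  89.3] rpy [-180.    -0.  -165.9] F [-0.3 -0.4 -0.4] w 22.3 ff 83.4 q7 0.94
[[369.71725745 126.37376274]]
[[141 127 116 113 109 113 115 115 114 115 116 118 117 115 116 117 118 119]
 [184 168 156 153 142 128 118 118 114 113 117 118 118 115 118 119 120 120]
 [185 191 195 195 174 152 156 157 147 126 119 119 117 115 117 118 118 120]
 [163 173 180 188 174 171 194 194 173 153 151 128 115 115 116 119 119 117]
 [126 136 146 162 180 184 187 191 172 174 172 127 113 116 118 118 117 117]
 [ 95 102 113 126 138 150 156 168 181 188 157 112 117 115 118 118 117 117]
 [ 72  77  91 100 106 116 113 121 146 152 140 117 118 117 118 117 119 117]
 [ 87  83  78  76  81  86  96 103 110 110 106 111 119 118 118 120 121 118]
 [119 112  97  91  90  86  78  77  80  90 111 119 119 118 119 118 121 120]
 [118 115 117 120 121 113  97  91  91  96 112 117 116 116 119 119 118 120]
 [115 113 114 116 117 117 118 120 120 116 116 115 117 115 117 118 118 118]
 [113 114 112 113 116 117 118 116 115 115 115 115 118 118 119 116 114 116]
 [121 121 121 119 113 116 117 118 116 114 116 116 118 119 119 118 115 116]]
```

Request:
{"op": "move_arm", "data": {
  "gripper": [0, 0, 0, 0, 0, 0, 0],
  "linear": [
    [0, 0, 2],
    [0, 0, 2],
    [0, 0, 2],
    [0, 0, 1.2],
    [0, 0, 0.5],
    [0, 0, 0.3],
    [0, 0, 0]
  ],
  "twist": [0, 0, 0, 0, 0, 0, 0]
}}

```text
clock: 28.75
position: [0.4614, 0.3661, -0.028]
tool_rot: [3.141, 0.0, -2.893]
force: [0.3, 0.8, -0.1]
grip_width: 0.0222
finger_force: 83.4
```

Request:
{"op": "move_arm", "data": {
  "gripper": [0, 0, 0],
  "linear": [
    [0, 0, 0.15],
    [0, 0, 0.05],
    [0, 0, 0]
  ],
  "twist": [0, 0, 0]
}}

```text
clock: 29.05
position: [0.4615, 0.3661, -0.03]
tool_rot: [3.141, 0.0, -2.893]
force: [0.4, -0.5, -1.8]
grip_width: 0.0224
finger_force: 83.4
```

Request:
{"op": "move_arm", "data": {
  "gripper": [0.3, 0.4, 0.6, 0.8, 0.8, 0.8],
  "linear": [
    [0, 0, 0],
    [0, 0, 0],
    [0, 0, 0],
    [0, 0, 0],
    [0, 0, 0],
    [0, 0, 0]
  ],
  "twist": [0, 0, 0, 0, 0, 0]
}}

```text
clock: 29.65
position: [0.4613, 0.3659, -0.0303]
tool_rot: [-3.142, -0.0, -2.893]
force: [-0.1, -0.3, 0.1]
grip_width: 0.0681
finger_force: 0.0
```

Request:
{"op": "move_arm", "data": {
  "gripper": [0.8, 0.8, 0.8, 0.8, 0.8, 0.8, 0.8],
  "linear": [
    [0, 0, -1],
    [0, 0, -2],
    [0, 0, -3],
    [0, 0, -3],
    [0, 0, -3],
    [0, 0, -2],
    [0, 0, 0]
  ],
  "twist": [0, 0, 0, 0, 0, 0, 0]
}}

```text
clock: 30.35
position: [0.4625, 0.3669, 0.1132]
tool_rot: [3.139, 0.004, -2.893]
force: [0.1, 0.5, -0.6]
grip_width: 0.0684
finger_force: 0.0
```

```bash
cat >> h.py <<'E'
def sticks(s,t=None):
    "rect of stick blobs on plane z (scene view fallback)"
    pass
E
python3 - <<'E'
from h import *
p,y=st();t=grab("top");s=grab("scene")
e=lambda a:np.array([.461,.365,0])+np.r_[np.cos(np.radians(14.2))*a,np.sin(np.radians(14.2))*a,.028]
for nm,d in(("s",s),("t",t)):print(nm,sample(d,[e(a) for a in(-.055,-.04,-.02,0,.02,.03,.06,.1,.13,.15,.16,.18)]))
h=cv2.cvtColor(t["img"],cv2.COLOR_RGB2HSV)
for x in(93,31,-31):
    cols=[pt2px(t,[rk(x+dx,-112,.046)])[0].round().astype(int) for dx in range(-30,31,3)]
    print(x,[h[v,u,0:3].tolist() for u,v in cols])
E
```

```text
t30.4 pos [462.5 366.9 151. ] rpy [ 179.9    0.2 -165.8] F [ 0.1  0.5 -0.6] w 68.4 ff 0.0 q7 0.96
s [[186, 134, 76], [158, 87, 46], [165, 91, 48], [161, 90, 48], [150, 83, 44], [171, 123, 69], [180, 130, 74], [176, 123, 70], [186, 141, 80], [184, 135, 78], [174, 120, 67], [181, 125, 70]]
t [[57, 61, 49], [47, 50, 38], [35, 37, 31], [39, 42, 32], [41, 40, 38], [38, 36, 37], [169, 128, 69], [169, 126, 67], [172, 140, 75], [171, 137, 74], [167, 120, 61], [153, 140, 103]]
93 [[26, 111, 172], [28, 105, 172], [28, 105, 172], [28, 107, 172], [27, 108, 165], [26, 110, 128], [20, 142, 108], [21, 141, 174], [20, 141, 174], [20, 141, 174], [20, 141, 174], [20, 141, 174], [20, 140, 173], [20, 143, 159], [19, 133, 113], [18, 129, 144], [18, 133, 172], [18, 133, 172], [18, 133, 171], [18, 133, 172], [19, 132, 172]]
31 [[28, 107, 172], [28, 107, 171], [28, 107, 171], [27, 108, 172], [26, 109, 154], [18, 139, 97], [19, 144, 154], [20, 144, 173], [19, 146, 173], [19, 145, 174], [19, 144, 174], [19, 141, 163], [19, 132, 114], [19, 132, 114], [18, 123, 87], [19, 128, 118], [19, 129, 174], [20, 130, 174], [22, 122, 174], [23, 120, 172], [26, 111, 172]]
-31 [[27, 110, 172], [28, 109, 171], [28, 109, 171], [28, 107, 165], [26, 112, 132], [19, 145, 127], [19, 142, 174], [20, 144, 173], [19, 143, 173], [19, 144, 174], [19, 147, 172], [19, 143, 150], [18, 127, 88], [19, 121, 103], [19, 121, 103], [22, 120, 144], [22, 121, 173], [22, 122, 174], [21, 121, 175], [22, 119, 173], [25, 112, 173]]
```

Request:
{"op": "move_arm", "data": {
  "gripper": [0.8, 0.8, 0.8, 0.8, 0.8, 0.8, 0.8, 0.8],
  "linear": [
    [0, 0, 0],
    [0, 0, 0],
    [0, 0, 0],
    [0, 0, 0],
    [0, 0, 0],
    [0, 0, 0],
    [0, 0, 0],
    [0, 0, 0]
  ],
  "twist": [8, 8, 8, 8, 8, 8, 8, 8]
}}

```text
clock: 31.25
position: [0.4608, 0.3655, 0.1087]
tool_rot: [-3.14, 0.0, 2.268]
force: [-0.1, 0.1, 1.2]
grip_width: 0.0681
finger_force: 0.0
```

Request:
{"op": "move_arm", "data": {
  "gripper": [0.55, 0.55, 0.55, 0.55, 0.55, 0.55, 0.55, 0.55],
  "linear": [
    [0, 0, 0],
    [0, 0, 0],
    [0, 0, 0],
    [0, 0, 0],
    [0, 0, 0],
    [0, 0, 0],
    [0, 0, 0],
    [0, 0, 0]
  ],
  "twist": [8, 8, 8, 8, 8, 3.1, 0, 0]
}}

```text
clock: 32.05
position: [0.461, 0.3657, 0.1091]
tool_rot: [-3.141, 0.001, 1.523]
force: [-0.1, 0.7, 0.8]
grip_width: 0.0469
finger_force: 0.0
```

```bash
python3 - <<'E'
from h import *
for x in(-31,31,93):
    g=rk(x,-136)*1000;print(g);
g=rk(-31,-136)*1000;go(g[0],g[1],110,87.1)
E
```

```text
[ 541.15906008 -118.25745143    0.        ]
[ 603.07966022 -121.39421372    0.        ]
[ 665.00026037 -124.530976      0.        ]
t32.0 pos [461.  365.7 146.9] rpy [-1.80e+02  1.00e-01  8.73e+01] F [-0.1  0.7  0.8] w 46.9 ff 0.0 q7 -0.57
-> tool cm [-47.96  10.31   3.73] twist 0.2
```

Request:
{"op": "move_arm", "data": {
  "gripper": [0.55, 0.55, 0.55, 0.55, 0.55, 0.55, 0.55, 0.55],
  "linear": [
    [-4, 0.86, 0],
    [-4, 0.86, 0],
    [-4, 0.86, 0],
    [-4, 0.86, 0],
    [-4, 0.86, 0],
    [-4, 0.86, 0],
    [-4, 0.86, 0],
    [-4, 0.86, 0]
  ],
  "twist": [0, 0, 0, 0, 0, 0, 0, 0]
}}

```text
clock: 32.85
position: [0.5141, 0.0412, 0.1096]
tool_rot: [-3.142, 0.0, 1.523]
force: [0.4, 0.4, -0.4]
grip_width: 0.0472
finger_force: 0.0
```

Request:
{"op": "move_arm", "data": {
  "gripper": [0.55, 0.55, 0.55, 0.55, 0.55, 0.55, 0.55],
  "linear": [
    [-4, 0.86, 0],
    [-4, 0.86, 0],
    [-4, 0.86, 0],
    [-4, 0.86, 0],
    [0, 0, 1.8],
    [0, 0, 1.8],
    [0, 0, 0]
  ],
  "twist": [0, 0, 0, 0, 0, 0, 0]
}}

```text
clock: 33.55
position: [0.5391, -0.1187, 0.0718]
tool_rot: [-3.138, -0.0, 1.522]
force: [-0.3, 0.2, 0.5]
grip_width: 0.0468
finger_force: 0.0
```

```bash
python3 - <<'E'
from h import *
g=rk(-31,-136)*1000;go(g[0],g[1],19,87.1)
s=grab("scene")
cv2.imwrite("pics/s11.png",cv2.resize(cv2.cvtColor(s["img"],4)[170:330,170:350],None,fx=4,fy=3.7,interpolation=2))
E
```

```text
t33.5 pos [ 539.1 -118.7  109.6] rpy [-179.8   -0.    87.2] F [-0.3  0.2  0.5] w 46.8 ff 0.0 q7 0.33
-> tool cm [0.05 0.23 9.06] twist 0.1
```

View pics/s11.png

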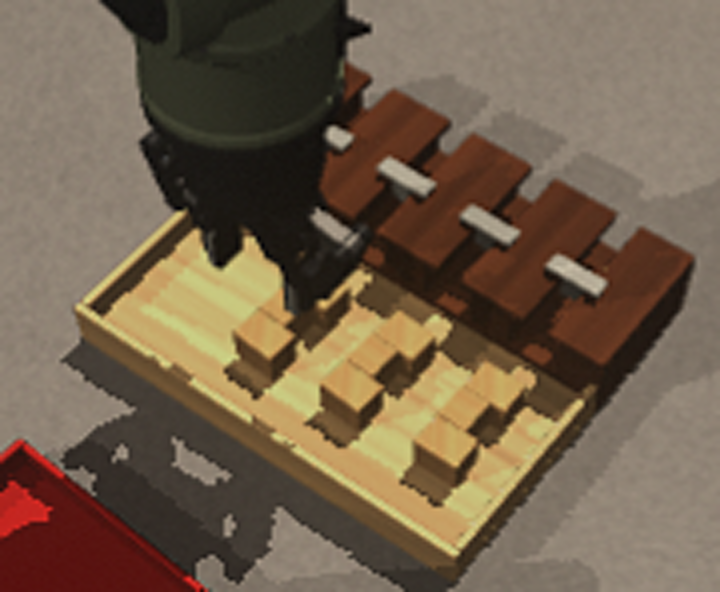

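```bash
python3 - <<'E'
from h import *
s=grab("scene")
for c in([(236,344),(264,362)],[(321,389),(354,409)],[(414,448),(446,469)]):
    P=px2pt(s,[(x/4+170-.4,y/3.7+170-.4) for x,y in c],.046)[:,:2]*1000
    d=P-[579,16];o=np.c_[c_*d[:,0]+s_*d[:,1],-s_*d[:,0]+c_*d[:,1]];print(np.round(o,1),o.mean(0))
p,_=st();print(p,pt2px(s,[p+[.0235,0,0.006],p+[-.0235,0,.006]]))
E
```

```text
[[ -44.7 -152.9]
 [ -23.6 -153.1]] [ -34.15952476 -152.98863465]
[[  14.2 -148.1]
 [  37.6 -147.7]] [  25.94053013 -147.9322853 ]
[[  80.4 -148.4]
 [ 102.8 -148.8]] [  91.5966063 -148.5800325]
t33.6 pos [ 540.4 -118.6  111.6] rpy [-180.    -0.    87.2] F [ 0.2 -0.8  0.9] w 46.9 ff 0.0 q7 0.33
[ 0.54039024 -0.11861604  0.1116436 ] [[244.41452129 249.58712704]
 [227.15125457 239.33308797]]
```

Grip position confirmed: fingertips straddle stick 1's end block. Descend and grip.

Request:
{"op": "move_arm", "data": {
  "gripper": [0.55, 0.55, 0.55, 0.55, 0.55, 0.55, 0.55, 0.55],
  "linear": [
    [0, 0.1, 2],
    [0, 0, 2.5],
    [0, 0, 2],
    [0, 0, 1.2],
    [0, 0, 1],
    [0, 0, 0.5],
    [0, 0, 0],
    [0, 0, 0]
  ],
  "twist": [0, 0, 0, 0, 0, 0, 0, 0]
}}

```text
clock: 34.45
position: [0.5419, -0.1187, -0.0177]
tool_rot: [3.141, 0.0, 1.521]
force: [0.6, -0.2, 0.5]
grip_width: 0.047
finger_force: 0.0
```

Request:
{"op": "move_arm", "data": {
  "gripper": [0, 0, 0, 0, 0, 0],
  "linear": [
    [0, 0, 0],
    [0, 0, 0],
    [0, 0, 0],
    [0, 0, 0],
    [0, 0, 0],
    [0, 0, 0]
  ],
  "twist": [0, 0, 0, 0, 0, 0],
  "squeeze": 60
}}

```text
clock: 35.05
position: [0.542, -0.1187, -0.0174]
tool_rot: [3.14, -0.0, 1.521]
force: [-1.7, -0.3, 10.4]
grip_width: 0.0292
finger_force: 58.9
```

Request:
{"op": "move_arm", "data": {
  "gripper": [0, 0, 0, 0, 0],
  "linear": [
    [0, 0, -1],
    [0, 0, -2.5],
    [0, 0, -3],
    [0, 0, -1.5],
    [0, 0, 0]
  ],
  "twist": [0, 0, 0, 0, 0]
}}

```text
clock: 35.55
position: [0.5429, -0.1188, 0.0643]
tool_rot: [3.138, 0.0, 1.521]
force: [-0.1, 0.3, -1.4]
grip_width: 0.0293
finger_force: 58.8
```

```bash
cat >> h.py <<'E'
ct,st_=np.cos(np.radians(-6.6)),np.sin(np.radians(-6.6))
def ty(x,y): return np.array([530+ct*x-st_*y,-348.5+st_*x+ct*y])
E
python3 - <<'E'
from h import *
for c in((-40,-40),(40,-40),(0,42)): print(c,ty(c[0],c[1]-22))
g=ty(-40,-62);go(g[0],g[1],95,83.4)
E
```

```text
(-40, -40) [ 483.13898605 -405.49162545]
(40, -40) [ 562.60880729 -414.68659749]
(0, 42) [ 532.29874301 -328.63254469]
t35.5 pos [ 542.9 -118.8  102.1] rpy [179.8   0.   87.2] F [-0.1  0.3 -1.4] w 29.3 ff 58.8 q7 0.33
-> tool cm [-28.93  -4.55   0.7 ] twist 3.8
```

Request:
{"op": "move_arm", "data": {
  "gripper": [0, 0, 0, 0, 0, 0, 0, 0],
  "linear": [
    [-4.1, -0.65, 0],
    [-4.2, -0.65, 0],
    [-4.1, -0.65, 0],
    [-4.1, -0.65, 0],
    [-4.1, -0.65, 0],
    [-4.2, -0.65, 0],
    [-4.1, -0.65, 0],
    [0, 0, 0]
  ],
  "twist": [0, 0, 0, 0, 0, 0, 0, 3.8]
}}

```text
clock: 36.35
position: [0.4784, -0.4112, 0.0615]
tool_rot: [-3.141, 0.003, 1.448]
force: [-0.1, 0.5, -0.4]
grip_width: 0.0293
finger_force: 58.9
```

Request:
{"op": "move_arm", "data": {
  "gripper": [0, 0, 0],
  "linear": [
    [0, 0, 1.5],
    [0, 0, 1.5],
    [0, 0, 0]
  ],
  "twist": [0, 0, 0]
}}

```text
clock: 36.65
position: [0.481, -0.4027, 0.0287]
tool_rot: [-3.138, -0.002, 1.458]
force: [0.2, 0.9, -0.6]
grip_width: 0.0291
finger_force: 58.8
```

```bash
python3 - <<'E'
from h import *
g=ty(-40,-62);go(g[0],g[1],10,83.4)
s=grab("scene")
# refine tray pose from the scene view: red mask, rim at z=.03
h=cv2.cvtColor(s["img"],41);m=(((h[...,0]<6)|(h[...,0]>174))&(h[...,1]>150)).astype(np.uint8);m[:,:100]=0;m[:280]=0
c=max(cv2.findContours(m,0,1)[0],key=cv2.contourArea)[:,0]
for f in((1,1),(1,-1),(-1,1),(-1,-1)): pass
for a,b in((-1,0),(1,0),(0,1),(0,-1)):
    i=np.argmax(c@np.array([a,b]));print(c[i],np.round(px2pt(s,[c[i].astype(float)],.03)*1000,1))
for q in((-85,-90),(85,-90),(85,90),(-85,90)):print(ty(*q),pt2px(s,[np.r_[ty(*q)/1000,.03]]))
E
```

```text
t36.6 pos [ 481.  -402.7   66.5] rpy [-1.798e+02 -1.000e-01  8.350e+01] F [ 0.2  0.9 -0.6] w 29.1 ff 58.8 q7 0.75
-> tool cm [-0.26  0.26  5.65] twist 0.1
[112 346] [[ 437.4 -426.4   30. ]]
[229 340] [[ 633.7 -277.7   30. ]]
[168 404] [[ 612.1 -448.7   30. ]]
[174 289] [[ 458.9 -252.2   30. ]]
[ 435.21897138 -428.13389111] [[110.66959645 346.09559403]]
[ 604.09234153 -447.6732067 ] [[165.27261382 401.17329422]]
[ 624.78102862 -268.86610889] [[228.14512751 334.3943704 ]]
[ 455.90765847 -249.3267933 ] [[173.82702382 287.40164921]]
```

Request:
{"op": "move_arm", "data": {
  "gripper": [0, 0, 0, 0, 0, 0, 0],
  "linear": [
    [-0.2, 0.35, 0],
    [0, 0, 1.5],
    [0, 0, 2],
    [0, 0, 1.2],
    [0, 0, 0.6],
    [0, 0, 0.3],
    [0, 0, 0]
  ],
  "twist": [0, 0, 0, 0, 0, 0, 0]
}}

```text
clock: 37.4
position: [0.4851, -0.4075, -0.0243]
tool_rot: [3.142, 0.0, 1.455]
force: [-0.6, 0.5, -0.4]
grip_width: 0.029
finger_force: 58.8
```

Request:
{"op": "move_arm", "data": {
  "gripper": [0.4, 0.44, 0.44, 0.44],
  "linear": [
    [0, 0, 0],
    [0, 0, 0],
    [0, 0, 0],
    [0, 0, 0]
  ],
  "twist": [0, 0, 0, 0]
}}

```text
clock: 37.8
position: [0.4852, -0.4075, -0.024]
tool_rot: [3.141, 0.0, 1.455]
force: [-0.2, 0.4, 0.2]
grip_width: 0.0371
finger_force: 0.0
```

Request:
{"op": "move_arm", "data": {
  "gripper": [0.44, 0.44, 0.44, 0.5, 0.55, 0.55],
  "linear": [
    [0, 0, -1],
    [0, 0, -2],
    [0, 0, -3],
    [0, 0, -3],
    [0, 0, -2],
    [0, 0, 0]
  ],
  "twist": [0, 0, 0, 0, 0, 0]
}}

```text
clock: 38.4
position: [0.4862, -0.4085, 0.0893]
tool_rot: [3.137, 0.002, 1.455]
force: [1.0, -0.8, 0.6]
grip_width: 0.0472
finger_force: 0.0
```

```bash
python3 - <<'E'
from h import *
g=rk(29,-136)*1000;go(g[0],g[1],110,87.1)
s=grab("scene");t=grab("top")
for d in(s,t):print(sample(d,[np.r_[ty(-40,-40+k)/1000,.035] for k in range(-45,46,6)]))
for d in(t,s):print(sample(d,[rk(-31,-111+k,.046) for k in range(-30,31,10)]))
E
```

```text
t38.4 pos [ 486.2 -408.5  127.1] rpy [1.798e+02 1.000e-01 8.330e+01] F [ 1.  -0.8  0.6] w 47.2 ff 0.0 q7 0.73
-> tool cm [29.86  8.07  1.68] twist -3.8
[[126, 23, 19], [161, 25, 22], [190, 150, 86], [186, 135, 78], [185, 144, 83], [187, 156, 90], [188, 140, 81], [185, 143, 83], [185, 139, 80], [177, 132, 76], [185, 136, 78], [185, 137, 80], [186, 151, 87], [182, 145, 83], [183, 31, 28], [182, 32, 27]]
[[113, 25, 17], [70, 13, 12], [171, 140, 76], [170, 140, 76], [170, 147, 79], [170, 149, 80], [158, 126, 68], [170, 139, 76], [166, 129, 70], [161, 128, 70], [171, 141, 77], [172, 143, 79], [170, 148, 78], [170, 152, 87], [105, 65, 38], [162, 10, 10]]
[[169, 170, 102], [170, 159, 95], [169, 176, 106], [170, 159, 96], [169, 171, 103], [169, 167, 100], [170, 157, 92]]
[[186, 174, 109], [186, 174, 108], [186, 169, 106], [187, 183, 114], [185, 161, 100], [187, 178, 111], [187, 172, 108]]
```

Request:
{"op": "move_arm", "data": {
  "gripper": [0.55, 0.55, 0.55, 0.55, 0.55, 0.55, 0.55, 0.55],
  "linear": [
    [3.73, 1.01, 0],
    [3.73, 1.01, 0],
    [3.73, 1.01, 0],
    [3.73, 1.01, 0],
    [3.73, 1.01, 0],
    [3.73, 1.01, 0],
    [3.73, 1.01, 0],
    [3.73, 1.0, 0]
  ],
  "twist": [0, 0, 0, 0, 0, 0, 0, -3.8]
}}

```text
clock: 39.3
position: [0.5995, -0.1186, 0.0848]
tool_rot: [-3.14, 0.0, 1.521]
force: [1.7, -0.0, 0.8]
grip_width: 0.047
finger_force: 0.0
```

Request:
{"op": "move_arm", "data": {
  "gripper": [0.55, 0.55, 0.55, 0.55],
  "linear": [
    [0, 0, 1.5],
    [0, 0, 1.5],
    [0, 0, 0],
    [0, 0, 0]
  ],
  "twist": [0, 0, 0, 0]
}}

```text
clock: 39.7
position: [0.5989, -0.1218, 0.0552]
tool_rot: [-3.14, 0.001, 1.519]
force: [0.4, -0.5, -0.7]
grip_width: 0.047
finger_force: 0.0
```

```bash
python3 - <<'E'
from h import *
g=rk(29.5,-136)*1000;go(g[0],g[1],19,87.1)
E
```

```text
t39.7 pos [ 598.9 -121.8   93. ] rpy [-179.9    0.    87. ] F [ 0.4 -0.5 -0.7] w 47.0 ff 0.0 q7 0.31
-> tool cm [0.06 0.28 7.4 ] twist -0.1
```

Request:
{"op": "move_arm", "data": {
  "gripper": [0.55, 0.55, 0.55, 0.55, 0.55, 0.55, 0.55, 0.55],
  "linear": [
    [0, 0.25, 0.5],
    [0, 0, 2],
    [0, 0, 2],
    [0, 0, 1.2],
    [0, 0, 1],
    [0, 0, 0.6],
    [0, 0, 0],
    [0, 0, 0]
  ],
  "twist": [0, 0, 0, 0, 0, 0, 0, 0]
}}

```text
clock: 40.5
position: [0.6025, -0.1206, -0.0168]
tool_rot: [3.141, 0.0, 1.521]
force: [0.2, 0.2, 0.5]
grip_width: 0.047
finger_force: 0.0
```

Request:
{"op": "move_arm", "data": {
  "gripper": [0, 0, 0, 0, 0, 0],
  "linear": [
    [0, 0, 0],
    [0, 0, 0],
    [0, 0, 0],
    [0, 0, 0],
    [0, 0, 0],
    [0, 0, 0]
  ],
  "twist": [0, 0, 0, 0, 0, 0],
  "squeeze": 60
}}

```text
clock: 41.1
position: [0.6028, -0.1206, -0.0164]
tool_rot: [3.14, 0.0, 1.521]
force: [-0.5, 0.2, 6.5]
grip_width: 0.0292
finger_force: 59.7
```

Request:
{"op": "move_arm", "data": {
  "gripper": [0, 0, 0, 0, 0],
  "linear": [
    [0, 0, -1],
    [0, 0, -2.5],
    [0, 0, -3],
    [0, 0, -1.5],
    [0, 0, 0]
  ],
  "twist": [0, 0, 0, 0, 0]
}}

```text
clock: 41.6
position: [0.6035, -0.1206, 0.0652]
tool_rot: [3.138, 0.0, 1.521]
force: [-0.3, -0.3, -1.1]
grip_width: 0.0289
finger_force: 59.1
```

```bash
python3 - <<'E'
from h import *
g=ty(40,-62);go(g[0],g[1],95,83.4)
E
```

```text
t41.6 pos [ 603.5 -120.6  103. ] rpy [179.8   0.   87.2] F [-0.3 -0.3 -1.1] w 28.9 ff 59.1 q7 0.31
-> tool cm [-29.58  -2.63   0.79] twist 3.8
```

Request:
{"op": "move_arm", "data": {
  "gripper": [0, 0, 0, 0, 0, 0, 0, 0],
  "linear": [
    [-4.2, -0.37, 0],
    [-4.2, -0.38, 0],
    [-4.2, -0.37, 0],
    [-4.2, -0.38, 0],
    [-4.2, -0.37, 0],
    [-4.2, -0.38, 0],
    [-4.2, -0.37, 0],
    [0, 0, 0]
  ],
  "twist": [0, 0, 0, 0, 0, 0, 0, 3.8]
}}

```text
clock: 42.4
position: [0.5578, -0.4195, 0.0619]
tool_rot: [-3.14, 0.003, 1.448]
force: [-0.8, 0.9, -0.9]
grip_width: 0.0289
finger_force: 59.2
```

Request:
{"op": "move_arm", "data": {
  "gripper": [0, 0, 0, 0],
  "linear": [
    [0, 0, 1.5],
    [0, 0, 1.5],
    [0, 0, 0],
    [0, 0, 0]
  ],
  "twist": [0, 0, 0, 0]
}}

```text
clock: 42.8
position: [0.5615, -0.4117, 0.0318]
tool_rot: [-3.14, -0.001, 1.457]
force: [0.4, -0.2, -0.7]
grip_width: 0.0286
finger_force: 59.1
```

```bash
python3 - <<'E'
from h import *
g=ty(40,-62);go(g[0],g[1],11,83.4)
E
```

```text
t42.8 pos [ 561.5 -411.7   69.6] rpy [-179.9   -0.    83.5] F [ 0.4 -0.2 -0.7] w 28.6 ff 59.1 q7 0.67
-> tool cm [-0.29  0.16  5.86] twist 0.1
```

Request:
{"op": "move_arm", "data": {
  "gripper": [0, 0, 0, 0, 0, 0, 0],
  "linear": [
    [-0.25, 0.15, 0],
    [0, 0, 1.5],
    [0, 0, 2],
    [0, 0, 1.3],
    [0, 0, 0.6],
    [0, 0, 0.4],
    [0, 0, 0]
  ],
  "twist": [0, 0, 0, 0, 0, 0, 0]
}}

```text
clock: 43.5
position: [0.5626, -0.4155, -0.0255]
tool_rot: [-3.141, 0.0, 1.455]
force: [1.0, 0.8, -0.0]
grip_width: 0.0294
finger_force: 59.1
```

Request:
{"op": "move_arm", "data": {
  "gripper": [0.4, 0.44, 0.44, 0.44],
  "linear": [
    [0, 0, 0],
    [0, 0, 0],
    [0, 0, 0],
    [0, 0, 0]
  ],
  "twist": [0, 0, 0, 0]
}}

```text
clock: 43.9
position: [0.5628, -0.4156, -0.0249]
tool_rot: [3.141, 0.0, 1.455]
force: [0.8, -0.1, -1.0]
grip_width: 0.0374
finger_force: 0.0
```

Request:
{"op": "move_arm", "data": {
  "gripper": [0.44, 0.44, 0.44, 0.5, 0.55, 0.55],
  "linear": [
    [0, 0, -1],
    [0, 0, -2],
    [0, 0, -3],
    [0, 0, -3],
    [0, 0, -2],
    [0, 0, 0]
  ],
  "twist": [0, 0, 0, 0, 0, 0]
}}

```text
clock: 44.5
position: [0.564, -0.4166, 0.0888]
tool_rot: [3.137, 0.002, 1.455]
force: [-0.2, -1.4, 0.3]
grip_width: 0.0473
finger_force: 0.0
```

```bash
python3 - <<'E'
from h import *
g=rk(93,-136)*1000;go(g[0],g[1],110,87.1)
s=grab("scene");t=grab("top")
for d in(s,t):print(sample(d,[np.r_[ty(40,-40+k)/1000,.035] for k in range(-45,46,6)]))
h=cv2.cvtColor(t["img"],41);print([h[v,u].tolist() for u,v in pt2px(t,[rk(93+k,-136,.046) for k in range(-30,31,4)]).round().astype(int)])
E
```

```text
t44.5 pos [ 564.  -416.6  126.6] rpy [1.797e+02 1.000e-01 8.330e+01] F [-0.2 -1.4  0.3] w 47.3 ff 0.0 q7 0.65
-> tool cm [30.19  6.64  1.62] twist -3.8
[[89, 18, 16], [58, 12, 9], [141, 100, 56], [11, 8, 9], [19, 13, 12], [21, 14, 13], [23, 17, 14], [25, 19, 16], [17, 9, 9], [151, 104, 60], [162, 113, 65], [175, 122, 70], [185, 132, 75], [186, 150, 86], [168, 29, 26], [185, 34, 29]]
[[61, 64, 49], [54, 58, 45], [142, 113, 62], [172, 143, 78], [172, 149, 80], [173, 149, 80], [172, 139, 74], [172, 139, 74], [173, 139, 78], [158, 116, 64], [162, 120, 65], [172, 129, 69], [173, 133, 71], [173, 140, 75], [100, 74, 42], [151, 13, 10]]
[[28, 104, 171], [28, 106, 171], [28, 107, 172], [27, 109, 157], [19, 134, 80], [20, 137, 104], [21, 141, 173], [19, 146, 173], [20, 138, 174], [22, 135, 172], [23, 135, 172], [22, 137, 173], [23, 130, 171], [22, 122, 172], [24, 117, 172], [23, 119, 172]]
```

Request:
{"op": "move_arm", "data": {
  "gripper": [0.55, 0.55, 0.55, 0.55, 0.55, 0.55, 0.55, 0.55],
  "linear": [
    [3.77, 0.84, 0],
    [3.77, 0.84, 0],
    [3.77, 0.84, 0],
    [3.77, 0.84, 0],
    [3.77, 0.84, 0],
    [3.77, 0.84, 0],
    [3.77, 0.84, 0],
    [3.77, 0.84, 0]
  ],
  "twist": [0, 0, 0, 0, 0, 0, 0, -3.8]
}}

```text
clock: 45.4
position: [0.6641, -0.1219, 0.0838]
tool_rot: [-3.14, 0.0, 1.521]
force: [0.4, -0.0, -0.2]
grip_width: 0.047
finger_force: 0.0
```

Request:
{"op": "move_arm", "data": {
  "gripper": [0.55, 0.55, 0.55, 0.55],
  "linear": [
    [0, 0, 1.5],
    [0, 0, 1.5],
    [0, 0, 0],
    [0, 0, 0]
  ],
  "twist": [0, 0, 0, 0]
}}

```text
clock: 45.8
position: [0.6635, -0.1251, 0.0542]
tool_rot: [-3.14, 0.001, 1.519]
force: [0.5, 0.2, 0.0]
grip_width: 0.0472
finger_force: 0.0
```

```bash
python3 - <<'E'
from h import *
g=rk(93,-136)*1000;go(g[0],g[1],19,87.1)
E
```

```text
t45.8 pos [ 663.5 -125.1   92. ] rpy [-179.9    0.    87. ] F [0.5 0.2 0. ] w 47.2 ff 0.0 q7 0.28
-> tool cm [0.07 0.15 7.3 ] twist -0.1
```

Request:
{"op": "move_arm", "data": {
  "gripper": [0.55, 0.55, 0.55, 0.55, 0.55, 0.55, 0.55, 0.55],
  "linear": [
    [0, 0.15, 0.5],
    [0, 0, 2],
    [0, 0, 2],
    [0, 0, 1.2],
    [0, 0, 1],
    [0, 0, 0.5],
    [0, 0, 0],
    [0, 0, 0]
  ],
  "twist": [0, 0, 0, 0, 0, 0, 0, 0]
}}

```text
clock: 46.6
position: [0.6662, -0.1239, -0.0167]
tool_rot: [3.141, 0.0, 1.521]
force: [0.1, -0.1, -0.1]
grip_width: 0.047
finger_force: 0.0
```

Request:
{"op": "move_arm", "data": {
  "gripper": [0, 0, 0, 0, 0, 0],
  "linear": [
    [0, 0, 0],
    [0, 0, 0],
    [0, 0, 0],
    [0, 0, 0],
    [0, 0, 0],
    [0, 0, 0]
  ],
  "twist": [0, 0, 0, 0, 0, 0],
  "squeeze": 60
}}

```text
clock: 47.2
position: [0.6664, -0.1238, -0.0163]
tool_rot: [3.14, 0.0, 1.521]
force: [-0.1, 0.2, 7.4]
grip_width: 0.0288
finger_force: 59.5
```

Request:
{"op": "move_arm", "data": {
  "gripper": [0, 0, 0, 0, 0],
  "linear": [
    [0, 0, -1],
    [0, 0, -2.5],
    [0, 0, -3],
    [0, 0, -1.5],
    [0, 0, 0]
  ],
  "twist": [0, 0, 0, 0, 0]
}}

```text
clock: 47.7
position: [0.6671, -0.124, 0.0655]
tool_rot: [3.138, 0.0, 1.521]
force: [0.1, -0.1, -1.3]
grip_width: 0.0291
finger_force: 59.0
```

```bash
python3 - <<'E'
from h import *
g=ty(0,20);go(g[0],g[1],95,83.4)
E
```

```text
t47.7 pos [ 667.1 -124.   103.3] rpy [179.8   0.   87.2] F [ 0.1 -0.1 -1.3] w 29.1 ff 59.0 q7 0.28
-> tool cm [-21.11 -12.46   0.79] twist 3.8
```

Request:
{"op": "move_arm", "data": {
  "gripper": [0, 0, 0, 0, 0, 0, 0, 0],
  "linear": [
    [-3.5, -2.07, 0],
    [-3.5, -2.07, 0],
    [-3.5, -2.07, 0],
    [-3.5, -2.07, 0],
    [-3.5, -2.07, 0],
    [-3.5, -2.07, 0],
    [0, 0, 0],
    [0, 0, 1]
  ],
  "twist": [0, 0, 0, 0, 0, 0, 3.8, 0]
}}

```text
clock: 48.5
position: [0.531, -0.3284, 0.0527]
tool_rot: [3.141, 0.0, 1.451]
force: [1.0, 0.8, -0.4]
grip_width: 0.0292
finger_force: 59.0
```

Request:
{"op": "move_arm", "data": {
  "gripper": [0, 0, 0, 0],
  "linear": [
    [0, 0, 1],
    [0, 0, 1],
    [0, 0, 0],
    [0, 0, 0]
  ],
  "twist": [0, 0, 0, 0]
}}

```text
clock: 48.9
position: [0.5314, -0.3268, 0.0322]
tool_rot: [-3.141, -0.0, 1.456]
force: [0.4, -0.7, -0.1]
grip_width: 0.0291
finger_force: 59.0
```

```bash
python3 - <<'E'
from h import *
g=ty(0,21);go(g[0],g[1],11,83.4)
E
```

```text
t48.9 pos [ 531.4 -326.8   70. ] rpy [-180.    -0.    83.4] F [ 0.4 -0.7 -0.1] w 29.1 ff 59.0 q7 0.60
-> tool cm [-0.08  0.12  5.9 ] twist 0.0
```

Request:
{"op": "move_arm", "data": {
  "gripper": [0, 0, 0, 0, 0, 0, 0],
  "linear": [
    [0, 0.1, 0],
    [0, 0, 1.5],
    [0, 0, 2],
    [0, 0, 1.4],
    [0, 0, 0.6],
    [0, 0, 0.4],
    [0, 0, 0]
  ],
  "twist": [0, 0, 0, 0, 0, 0, 0]
}}

```text
clock: 49.6
position: [0.5322, -0.3275, -0.0265]
tool_rot: [-3.141, 0.0, 1.455]
force: [-0.8, 1.0, -0.0]
grip_width: 0.0292
finger_force: 59.0
```

Request:
{"op": "move_arm", "data": {
  "gripper": [0.4, 0.44, 0.44, 0.44],
  "linear": [
    [0, 0, 0],
    [0, 0, 0],
    [0, 0, 0],
    [0, 0, 0]
  ],
  "twist": [0, 0, 0, 0]
}}

```text
clock: 50.0
position: [0.5325, -0.3275, -0.0259]
tool_rot: [3.141, 0.0, 1.455]
force: [0.6, -0.1, -1.0]
grip_width: 0.0379
finger_force: 0.0
```

Request:
{"op": "move_arm", "data": {
  "gripper": [0.44, 0.44, 0.44, 0.5, 0.5, 0.5, 0.5, 0.5],
  "linear": [
    [0, 0, -1],
    [0, 0, -2],
    [0, 0, -3],
    [0, 0, -4],
    [0, 0, -4],
    [3, 0, -3],
    [4, 0, 0],
    [4, 0, 0]
  ],
  "twist": [0, 0, 0, 0, 0, 0, 0, 0]
}}

```text
clock: 50.8
position: [0.5454, -0.2173, 0.1455]
tool_rot: [3.139, 0.0, 1.454]
force: [0.7, 0.6, -0.9]
grip_width: 0.0423
finger_force: 0.0
```

Request:
{"op": "move_arm", "data": {
  "gripper": [0.5, 0.5, 0.5, 0.5],
  "linear": [
    [4, 0, 0],
    [3, 0, 0],
    [0, 0, 0],
    [0, 0, 0]
  ],
  "twist": [0, 0, 0, 0]
}}

```text
clock: 51.2
position: [0.5533, -0.1485, 0.1444]
tool_rot: [3.141, 0.0, 1.456]
force: [-0.5, -0.6, 0.3]
grip_width: 0.0427
finger_force: 0.0
```

```bash
python3 - <<'E'
from h import *
st();s=grab("scene");t=grab("top")
R=lambda d,P:sample(d,P)
for nm,c in(("1",(-40,-40)),("2",(40,-40)),("3",(0,42))):
  print(nm,R(t,[np.r_[ty(c[0],c[1]+k)/1000,.035] for k in range(-42,43,12)]),R(t,[np.r_[ty(c[0]+k,c[1]+22)/1000,.035] for k in range(-24,25,6)]))
# dowel on mat, both views
dirv=np.array([np.cos(np.radians(14.2)),np.sin(np.radians(14.2))]);n=np.array([-dirv[1],dirv[0]]);b=np.array([.461,.365])
for nm,d in(("s",s),("t",t)):
  for a in(-.01,.07,.14):print(nm,a,[int(x[0]) for x in R(d,[np.r_[b+dirv*a+n*k/1000,.024] for k in range(-40,41,5)])])
  hh=cv2.cvtColor(d["img"],41).astype(int);m=((hh[...,0]<15)&(hh[...,1]>170)&(hh[...,2]>60)&(hh[...,2]<190)).astype(np.uint8)
  x,y=pt2px(d,[[.451,.362,.028]])[0].astype(int);w=np.zeros_like(m);w[y-25:y+25,x-40:x+40]=1
  nn,l,q,c=cv2.connectedComponentsWithStats(m*w);i=1+np.argmax(q[1:,4]);print(nm,"handle",q[i],px2pt(d,[c[i]],.024)[0,:2])
print(np.abs(s["img"].astype(int)-cv2.imread("pics/scene0.png")[:,:,::-1])[70:112,270:300].mean(),np.abs(s["img"].astype(int)-cv2.imread("pics/scene0.png")[:,:,::-1])[222:262,360:402].mean())
E
```

```text
t51.2 pos [ 553.3 -148.5  182.2] rpy [180.    0.   83.4] F [-0.5 -0.6  0.3] w 42.7 ff 0.0 q7 0.26
1 [[51, 14, 14], [103, 77, 45], [110, 81, 46], [102, 77, 43], [101, 74, 42], [104, 78, 45], [110, 82, 46], [130, 36, 22]] [[178, 15, 10], [82, 50, 29], [104, 77, 44], [102, 77, 42], [107, 80, 47], [109, 81, 44], [104, 73, 41], [82, 14, 13], [82, 14, 14]]
2 [[47, 14, 13], [101, 76, 44], [109, 81, 46], [102, 77, 43], [98, 69, 40], [83, 63, 38], [98, 72, 39], [65, 29, 20]] [[93, 17, 13], [68, 41, 27], [99, 75, 40], [82, 62, 34], [86, 65, 37], [90, 67, 37], [92, 54, 32], [81, 18, 15], [80, 12, 11]]
3 [[100, 14, 11], [101, 49, 27], [109, 81, 46], [95, 71, 41], [100, 69, 39], [101, 73, 42], [123, 129, 98], [84, 90, 67]] [[97, 20, 15], [99, 74, 43], [102, 76, 42], [103, 77, 43], [97, 77, 47], [117, 114, 82], [97, 86, 63], [97, 101, 77], [112, 118, 90]]
s -0.01 [79, 90, 77, 61, 64, 62, 87, 155, 160, 174, 179, 167, 169, 174, 181, 159, 127]
s 0.07 [194, 154, 72, 82, 67, 86, 127, 165, 192, 192, 191, 194, 186, 166, 176, 197, 167]
s 0.14 [194, 153, 80, 93, 88, 106, 140, 178, 198, 190, 182, 185, 190, 197, 196, 196, 166]
s handle [299 126  23  10 127] [0.44967117 0.36502433]
t -0.01 [166, 172, 168, 132, 88, 79, 116, 158, 166, 176, 173, 160, 172, 174, 175, 175, 175]
t 0.07 [176, 176, 174, 177, 151, 98, 88, 113, 172, 175, 166, 174, 170, 175, 176, 172, 173]
t 0.14 [170, 170, 176, 176, 176, 90, 84, 156, 175, 167, 167, 163, 154, 163, 170, 176, 177]
t handle [170 235  12  22 152] [0.44913205 0.36177538]
12.726984126984126 6.502579365079365
```

```bash
python3 -c "
from workcell import bot
print(bot.job_done())"
```

```text
the job is handed in; nothing more can be done
None
```

I pushed the three sticks that were present (sleeve 0 was empty) into the catch tray with the dowel, laid the dowel back on the cork mat, moved the sticks side by side into the red tray, and handed the job in at about 51 s; no verdict came back.

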